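# Row up the reagent bottles on the bench shelf

### The arm

A 7-joint arm with a two-finger parallel gripper is mounted at the origin on a cart in front of the work surface, level with it; the furniture and walls round the work are solid. World frame = base frame: x ahead of the robot, y to its left, z up, the work surface at z = 0. Lengths are in m, angles in rad, forces in N, time in s.
With the tool pointing down it reaches from about 0.4 to 0.85 m from the base axis. Payload 10.4 kg.
Tool frame: the origin (TCP) lies where the fingers leave the gripper's body, on its centre line; the fingertips stand 70 mm ahead of it and the grasp point (between the pads) lies r.grip_depth ahead of it (r.grip_depth is the distance from the TCP to the grasp point, in m); z points along the fingers, y is the direction in which the jaws open and shut (so a half turn about z gives the same grasp; the last joint's range is limited). The gripper opens to 87 mm and grips with 3 to 60 N. Pads are 19 mm wide; open, the fingers measure 117 mm over their backs; the gripper's body (75 mm by 190 mm) begins 51 mm behind the grasp point.
Start: joints at [1.079, 0.332, -0.065, 1.46, 0.022, 1.35, -0.088], TCP at [0.282, -0.558, 0.292] pointing down, gripper open.
Joint ranges: [-2.6, 2.6], [-0.5, 2.12], [-1.47, 1.34], [0.16, 2.42], [-1.27, 4.41], [0.06, 2.06], [-2.6, 2.6]. Speed limits (rad/s): [2.22, 2.22, 2.79, 2.79, 3.14, 3.14, 3.14].

### API

Orientations are given as a unit quaternion [x, y, z, w].
In Python, from bench import monitor, viewer, workorder, nets, r gives the robot as it stands.
- The arm moves only by the tool drive_tool, never from a script. Its argument "plan" is a list of rows, each an object of numbers: "rx", "ry", "rz": the turn, a rotation vector about the tool's x, y, z in units of 360 degrees (1.0 is 360 degrees); "x", "y", "z": the shift along the tool's x, y, z in units of 1000 mm (1.0 is 1000 mm); "fingers": the opening, from 0 (shut) to 1 (fully open). In form: [{"rx": .., "ry": .., "rz": .., "x": .., "y": .., "z": .., "fingers": ..}, ...]. A call has 1 to 12 rows; each row is the pose to reach, as a shift and turn from the pose commanded when the call began, along the tool's axes at that moment, turning the shorter way round; what a row does not reach only later rows make up. A row lasts 1/8 s, in which the tool goes at most 62.5 mm and 10.7 degrees, less where a joint would pass 70% of its speed; a pose out of reach is approached as far as the arm can. A call with a number of a shift or a turn outside -1 to 1 is refused whole. A call with a gripper value outside its range is refused whole. The fingers move at their own pace and stop on an object; "squeeze" is the grip in N (left out, the last holds). Time passes only in rows, so rows that repeat a pose let the fingers close. It gives the time, the measured TCP pose, the force and the opening at its end, in the units of the state.
- monitor.read_state(): the state, without advancing time (a new reading comes with each control period).
- viewer.camera(name): name is "scene" or "top" or "wrist"; returns a dict with "color" (480x640x3 uint8, red, green, blue), "depth" (480x640 float32, m along the optical axis (not along the pixel's ray), 0 where there is no reading), "camera_matrix" (3x3 intrinsics, pixels), "xyz" and "rotation" of the camera in the world. Camera axes: x right, y down, z forward; pixel columns grow to the right and rows downward; lengths in m; the calibration is good to about 2 mm. A picture is of the moment at which its call begins.
- workorder.close_job(): hands the job in, once; it reports no verdict.
Trained networks look in the newest picture that a camera, given by its name, has taken for a name from the list of things; names that differ only in an ending like _2 or _b are one class to them, and where a whole thing is asked for, a point or a joint stands for the part that bears it (a point fixed in the world has none). Each returns a list of dicts, best first, with "confidence" (0 to 1); they miss things now and then, are a little off and sometimes report something else, mostly with a low value. They report only what shows in the picture. A call takes as long as a camera call.
- nets.find_in(label, camera): "centre" ([x, y, z] in m, in world coordinates, good to about 4 mm: the middle of the surface that is visible of it).
- nets.regions_of(label, camera): "region" (480x640 bool, what is visible of it).
The state is a dict: "time": time; "joint_positions": joint angles; "joint_vel": joint speeds; "joint_torque": joint torques, N m; "ee_pos": TCP position; "eef_rot": TCP orientation; "ft_force": force on the tool from outside, world axes, zero at the start; "torque": the same for the moment, N m; "width": finger opening in m.
Only numpy, scipy, OpenCV 4.12 (cv2) and the standard library are available. Lean on these libraries where they do the work, as an engineer would, in place of code of your own. Each camera call takes 0.05 s, during which the arm holds its last target.

### The job

Stand the three reagent bottles (not the wash bottle with the spout) on the low white bench shelf in one neat row, in order of height: the tallest at the fixed end plate on the left, the shortest nearest the sliding end stop. Once all three stand there, slide the end stop up to the shortest bottle until the row is closed up against the end plate with no gaps. Set the bottles down gently, do not knock any over or press the row hard, and leave the other things where they are.

Things in the scene. Friction and masses are not known exactly. Their poses are not given: they have to be found in the camera images.
- bottle_buffer: Tallest bottle: white, round, upright on the table; 62 mm diameter body up to the shoulder (straight sides to about 85 mm), 125 mm tall over its cap (cap 34 mm diameter, top 20 mm), 0.27 kg give or take. Origin: centre of its underside, z up the bottle.
- bottle_amber: Middle bottle: brown, round; 54 mm diameter body (straight sides to about 68 mm), 105 mm tall over its cap (cap 30 mm diameter, top 17 mm), about 0.21 kg. Origin: centre of its underside, z up the bottle.
- bottle_dropper: Shortest bottle: small, brown, round; 37 mm diameter body (straight sides to about 55 mm), 85 mm tall over its cap (cap 20 mm diameter, top 14 mm), about 0.06 kg. Origin: centre of its underside, z up the bottle.
- riser: Low white bench shelf, fixed, 86 mm deep (x), 330 mm long (y). Origin: centre of its footprint on the table; +y along the shelf to the fixed end plate (robot's left), +x to its back. Board top 60 mm above the table; lips along front and back rise 14 mm above it, 70 mm apart inside; the row stands between them, centred on x = 0. End plate 6 mm thick, 55 mm above the board. Right end open.
- end_face (a point): Point on the board at the foot of the inner face of the fixed end plate, at mid depth; axes as the shelf's. Bottles stand on its -y side; the tallest one ends touching this face.
- end_stop (a joint): Travel of the sliding end stop along the shelf, m: 0 at its right-hand rest (inner face 245 mm from the end plate), growing towards the end plate, at most 0.13. It stays where it is left and slides with about 1.2 N of friction. The three bottles side by side take up about 154 mm.
- stop_face (a point): Point on the board at the foot of the stop's inner face, at mid depth; moves with the stop, axes as the shelf's. The stop is an upright steel plate 66 mm wide and 6 mm thick that rises 55 mm above the board, with the grip behind it on the -y side.
- stop_grip (a point): Grip point of the end stop: an upright black block 16 mm thick (shelf x) by 26 mm (shelf y) whose top is 80 mm above the board; this point is on its centre line 66 mm above the board, 14 mm under its top and 21 mm to the -y side of stop_face. Can be pinched from above across the 16 mm.

How it is judged:
On the way, in this order (a step that is already met when the one before it is completed fails the run):
1. All three bottles stand upright and let go on the shelf board, in order of height from the fixed end plate to the end stop (z of bottle_buffer in the frame of end_face between -0.006 and 0.006 m and x of bottle_buffer in the frame of end_face between -0.016 and 0.016 m and angle between each of bottle_buffer, bottle_amber, bottle_dropper's own z axis and vertical below 0.1 rad and z of bottle_amber in the frame of end_face between -0.006 and 0.006 m and x of bottle_amber in the frame of end_face between -0.016 and 0.016 m and z of bottle_dropper in the frame of end_face between -0.006 and 0.006 m and x of bottle_dropper in the frame of end_face between -0.016 and 0.016 m and y of bottle_buffer in the frame of end_face above -0.09 m and y of bottle_amber in the frame of end_face between -0.16 and -0.065 m and y of bottle_dropper in the frame of end_face below -0.115 m and y of bottle_dropper in the frame of stop_face above 0.012 m and contact force between each of bottle_buffer, bottle_amber, bottle_dropper and the fingers below 0.3 N), for 0.2 s.
2. The end stop is slid up and the row is closed: no gap over 6 mm at the end plate, between neighbouring bottles or at the stop (y of bottle_buffer in the frame of end_face above -0.037 m and horizontal distance between bottle_buffer and bottle_amber below 0.064 m and horizontal distance between bottle_amber and bottle_dropper below 0.052 m and y of bottle_dropper in the frame of stop_face below 0.025 m), for 0.2 s.
At the end, for the whole second after the job is handed in: The three bottles stand upright (within 0.1 rad), at rest on the board within 14 mm of its middle line, in order of height from the end plate (tallest) to the end stop (shortest), with no gap over 6 mm at the end plate, between neighbours or at the stop (all of step 2 and z of bottle_buffer in the frame of end_face between -0.006 and 0.006 m and x of bottle_buffer in the frame of end_face between -0.014 and 0.014 m and angle between each of bottle_buffer, bottle_amber, bottle_dropper's own z axis and vertical below 0.1 rad and z of bottle_amber in the frame of end_face between -0.006 and 0.006 m and x of bottle_amber in the frame of end_face between -0.014 and 0.014 m and z of bottle_dropper in the frame of end_face between -0.006 and 0.006 m and x of bottle_dropper in the frame of end_face between -0.014 and 0.014 m and y of bottle_buffer in the frame of end_face above -0.09 m and y of bottle_amber in the frame of end_face between -0.16 and -0.065 m and y of bottle_dropper in the frame of end_face below -0.115 m and y of bottle_dropper in the frame of stop_face above 0.012 m and linear speed of each of bottle_buffer, bottle_amber, bottle_dropper below 0.02 m/s); the robot touches nothing.
It fails at once if a bottle is knocked over (angle between any of bottle_buffer, bottle_amber, bottle_dropper's own z axis and vertical above 0.7 rad).
It fails at once if a bottle is dropped onto the shelf or the row is pressed hard (over 45 N on the shelf) (contact force between any of bottle_buffer, bottle_amber, bottle_dropper and riser above 45 N).
It fails at once if a bystander (beaker, vials, brass weight, timer, tweezers) is moved more than 30 mm (distance of any of beaker, vial_4, vial_6, weight_0, timer, tweezers from where it was at the start of the episode above 0.03 m).
It also fails if it takes over 70 s, if anything falls off the work surface, if the arm or the gripper's body presses on something with over 40 N, if the wrist force passes 120 N, or if a joint passes its speed limit or range.

## Working session

There is one attempt and no reset: what is moved stays moved. The work goes in short steps, Python scripts to look and compute and a tool call to move; the robot and the scene stay as the last step left them, time stands still between calls to the robot, and variables do not carry over. Pictures are saved under pics/ and viewed, and the job is handed in when it is done.

Besides the shell and the picture viewer there is one more tool, called after "Request:" in YAML: its name, and indented under it one key for each argument. drive_tool: Moves the arm, as the interface text tells. Its arguments: {"type":"object","properties":{"plan":{"type":"array","items":{"type":"object","properties":{"rx":{"type":"number","minimum":-1,"maximum":1},"ry":{"type":"number","minimum":-1,"maximum":1},"rz":{"type":"number","minimum":-1,"maximum":1},"x":{"type":"number","minimum":-1,"maximum":1},"y":{"type":"number","minimum":-1,"maximum":1},"z":{"type":"number","minimum":-1,"maximum":1},"fingers":{"type":"number"}}}},"squeeze":{"type":"number"}},"required":["plan"]}

```bash
mkdir -p pics; ls; python3 - <<'E'
from bench import monitor, viewer, workorder, nets, r
import cv2
print(r.grip_depth)
print(monitor.read_state())
for n in ["scene","top"]:
    c=viewer.camera(n)
    cv2.imwrite(f"pics/{n}0.png",c["color"][:,:,::-1])
    print(n,c["xyz"],c["rotation"],c["camera_matrix"])
    for l in ["bottle_buffer","bottle_amber","bottle_dropper","riser","end_stop","stop_grip","beaker","vial_4","weight_0","timer","tweezers"]:
        try: print(l,[(round(d["confidence"],2),[round(float(v),3) for v in d["centre"]]) for d in nets.find_in(l,n)][:3])
        except Exception as e: print(l,e)
E
```

```text
pics
0.051
{'time': 0.0, 'joint_positions': array([ 1.07940966,  0.33289805, -0.06470154,  1.46097668,  0.02162113,
        1.34988146, -0.08848322]), 'joint_vel': array([ 0.00011613, -0.00095382, -0.00041438, -0.00086299,  0.00078694,
        0.00050476, -0.00069868]), 'joint_torque': array([-8.04805622e-04, -6.23259616e+01,  2.40376359e-02, -3.89904177e+01,
       -6.14359835e-02,  3.95519729e-02,  1.06567563e-04]), 'ee_pos': array([ 0.28223772, -0.55731175,  0.29142065]), 'eef_rot': array([ 9.72649977e-01,  2.32274587e-01, -2.12983688e-04, -7.02031527e-04]), 'ft_force': array([0.3603833 , 0.27449584, 0.96688255]), 'torque': array([ 0.05325575,  0.03786028, -0.03184411]), 'width': 0.08699402004820833}
scene [0.16455701 0.72464315 0.70891977] [-0.19169114  0.87489596 -0.43488562  0.09319907] [[487.35371332   0.         315.30697036]
 [  0.         487.35371332 241.18727295]
 [  0.           0.           1.        ]]
bottle_buffer [(0.95, [0.454, -0.32, 0.067])]
bottle_amber [(0.89, [0.454, -0.071, 0.056])]
bottle_dropper [(0.9, [0.449, -0.196, 0.044])]
riser [(0.69, [0.564, 0.235, 0
[... 1070 characters left out ...]
, [0.451, -0.203, 0.058])]
riser [(0.92, [0.564, 0.199, 0.057])]
end_stop [(0.85, [0.544, 0.095, 0.074])]
stop_grip [(0.71, [0.542, 0.092, 0.073])]
beaker it knows: bottle_amber, bottle_buffer, bottle_dropper, end_face, end_stop, riser, stop_face, stop_grip
vial_4 it knows: bottle_amber, bottle_buffer, bottle_dropper, end_face, end_stop, riser, stop_face, stop_grip
weight_0 it knows: bottle_amber, bottle_buffer, bottle_dropper, end_face, end_stop, riser, stop_face, stop_grip
timer it knows: bottle_amber, bottle_buffer, bottle_dropper, end_face, end_stop, riser, stop_face, stop_grip
tweezers it knows: bottle_amber, bottle_buffer, bottle_dropper, end_face, end_stop, riser, stop_face, stop_grip
```

View pics/scene0.png

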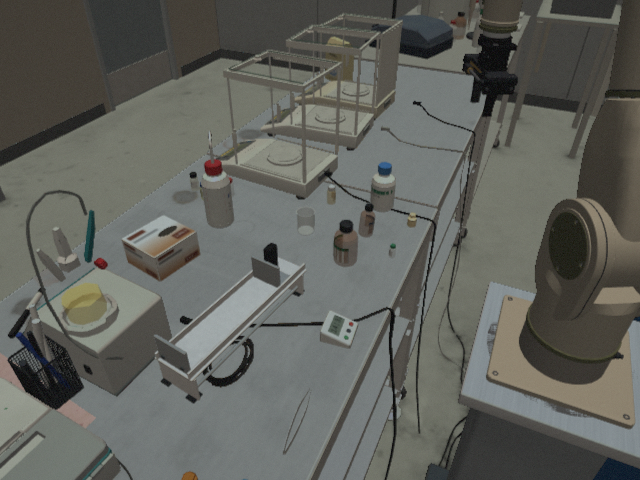

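View pics/top0.png

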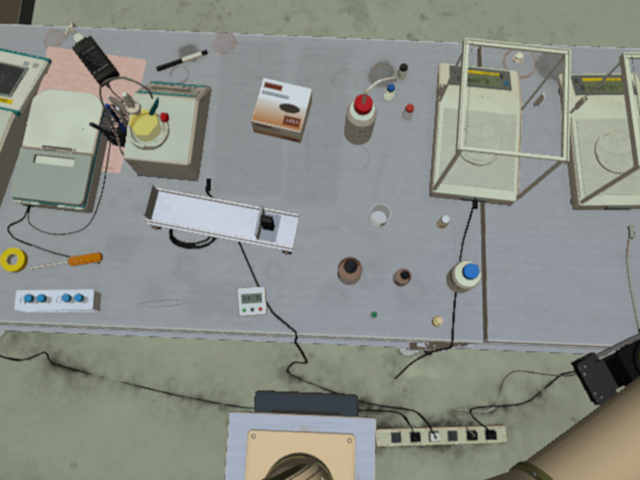

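The scene picture shows the buffer bottle (384,187), dropper (367,220) and amber (345,243), and the shelf runs from (175,365) to (290,270). The top picture shows the shelf slightly turned, with the stop at (265,222). Next I measure precisely from depth.

```bash
cat > h.py <<'E'
from bench import monitor, viewer, workorder, nets, r
import numpy as np, cv2
from scipy.spatial.transform import Rotation as R
from scipy.optimize import least_squares
def cloud(c):
    d=c["depth"];K=c["camera_matrix"]
    v,u=np.mgrid[:480,:640]
    P=np.stack([(u-K[0,2])/K[0,0]*d,(v-K[1,2])/K[1,1]*d,d],-1)
    W=P@rot(c).T+c["xyz"]
    W[d<=0]=np.nan
    return W
def rot(c):
    q=np.array(c["rotation"]); return q if q.shape==(3,3) else R.from_quat(q).as_matrix()
def circ(p,rad):
    f=lambda s:np.hypot(p[:,0]-s[0],p[:,1]-s[1])-rad
    s=least_squares(f,p[:,:2].mean(0),loss="soft_l1",f_scale=0.002); return s.x,np.sqrt(np.mean(f(s.x)**2))
E
python3 - <<'E'
from h import *
cs={n:viewer.camera(n) for n in["scene","top"]}
W={n:cloud(c) for n,c in cs.items()}
print("table",[np.nanmedian(w[(abs(w[...,0]-.45)<.05)&(abs(w[...,1]-.02)<.03)][:,2]) for w in W.values()])
for l,ra,hb,H in[("bottle_buffer",.031,.085,.125),("bottle_amber",.027,.068,.105),("bottle_dropper",.0185,.055,.085)]:
    for n in cs:
        g=nets.regions_of(l,n)
        if not g: print(l,n,"none");continue
        m=g[0]["region"];p=W[n][m&np.isfinite(W[n][...,0])]
        zt=np.percentile(p[:,2],99)
        b=p[(p[:,2]>.012)&(p[:,2]<hb-.01)]; t=p[p[:,2]>H-.006]
        # body side: centre by known radius started behind surface
        f=lambda s:np.hypot(b[:,0]-s[0],b[:,1]-s[1])-ra
        cam=cs[n]["xyz"][:2];c0=b[:,:2].mean(0) if len(b) else p[:,:2].mean(0);dv=(c0-cam)/np.linalg.norm(c0-cam)
        s=least_squares(f,c0+dv*ra*.6,loss="soft_l1",f_scale=.002) if len(b)>20 else None
        print(l,n,round(g[0]["confidence"],2),"zmax",zt.round(4),"body",len(b),s and s.x.round(4),"cap mid",len(t),t[:,:2].mean(0).round(4) if len(t) else 0, ((t[:,:2].max(0)+t[:,:2].min(0))/2).round(4) if len(t) else 0)
for n in cs:
    w=W[n];x,y,z=w[...,0],w[...,1],w[...,2]
    s=(x>.45)&(x<.66)&(y>0)&(y<.46)
    for a,b2,nm in[(.052,.066,"board"),(.069,.08,"lips"),(.105,.12,"plates"),(.125,.15,"grip")]:
        p=w[s&(z>a)&(z<b2)]
        if len(p)<5: print(n,nm,len(p));continue
        rc=cv2.minAreaRect(p[:,:2].astype(np.float32))
        print(n,nm,len(p),np.median(p[:,2]).round(4),rc,cv2.boxPoints(rc).round(3).tolist())
E
```

```text
table [np.float64(-0.0010149393972523901), np.float64(-0.002025081821454666)]
bottle_buffer scene 0.72 zmax 0.1245 body 486 [ 0.4576 -0.3418] cap mid 77 [ 0.4564 -0.3369] [ 0.4561 -0.3397]
bottle_buffer top 0.82 zmax 0.1265 body 195 [ 0.4592 -0.3422] cap mid 190 [ 0.4588 -0.3392] [ 0.4585 -0.3394]
bottle_amber scene 0.64 zmax 0.1047 body 370 [ 0.4615 -0.0913] cap mid 89 [ 0.461  -0.0858] [ 0.4613 -0.086 ]
bottle_amber top 0.56 zmax 0.1067 body 68 [ 0.4629 -0.0912] cap mid 131 [ 0.4625 -0.0894] [ 0.4627 -0.0891]
bottle_dropper scene 0.94 zmax 0.0831 body 158 [ 0.4529 -0.2093] cap mid 30 [ 0.4498 -0.2048] [ 0.4503 -0.2048]
bottle_dropper top 0.51 zmax 0.0874 body 25 [ 0.4546 -0.2093] cap mid 52 [ 0.452  -0.2085] [ 0.4523 -0.2089]
scene board 4444 0.0594 ((0.5591977834701538, 0.19591432809829712), (0.3325446844100952, 0.08587272465229034), 80.29740142822266) [[0.48899999260902405, 0.039000000804662704], [0.5730000138282776, 0.02500000037252903], [0.6299999952316284, 0.3529999852180481], [0.5450000166893005, 0.367000013589859]]
scene lips 1009 0.0725 ((0.5629810094833374, 0.1952697783708
[... 1322 characters left out ...]
26000000536441803], [0.6269999742507935, 0.35100001096725464], [0.5490000247955322, 0.3630000054836273]]
top plates 232 0.112 ((0.5677669048309326, 0.2161121666431427), (0.27887991070747375, 0.0682639628648758), 81.70452117919922) [[0.5139999985694885, 0.08299999684095383], [0.5809999704360962, 0.0729999989271164], [0.621999979019165, 0.3490000069141388], [0.5540000200271606, 0.35899999737739563]]
top grip 104 0.1371 ((0.5482741594314575, 0.0921056941151619), (0.02657395973801613, 0.016320131719112396), 77.70968627929688) [[0.5370000004768372, 0.08100000023841858], [0.5529999732971191, 0.07699999958276749], [0.5590000152587891, 0.10300000011920929], [0.5429999828338623, 0.10700000077486038]]
```

```bash
cat >> h.py <<'E'
YAW=81.4
EY=np.array([np.cos(np.radians(YAW)),np.sin(np.radians(YAW))]); EX=np.array([EY[1],-EY[0]])
O=np.array([0.5640,0.1950]); EF=O+0.160*EY
def rel(x,y,z,yaw=YAW):
    s=monitor.read_state(); Rc=R.from_quat(s["eef_rot"])
    a=np.radians(yaw)
    Rt=R.from_matrix(np.array([[np.cos(a),np.sin(a),0],[np.sin(a),-np.cos(a),0],[0,0,-1]]))
    d=Rc.inv().apply(np.array([x,y,z])-s["ee_pos"]); rv=(Rc.inv()*Rt).as_rotvec()/(2*np.pi)
    print("t",round(s["time"],3),"pos",s["ee_pos"].round(4),"shift",d.round(4),"turn",rv.round(4),"F",s["ft_force"].round(2),"w",round(s["width"],4))
E
python3 -c "
from h import *
rel(.4585,-.341,.26)"
```

```text
t 1.1 pos [ 0.2824 -0.5576  0.2923] shift [ 0.255  -0.1137  0.0322] turn [ 0.      0.     -0.1515] F [-0.36  0.75 -0.03] w 0.0868
```

Request:
drive_tool:
  plan:
    - {"x":0.255,"y":-0.114,"z":0.032,"rz":-0.1515,"fingers":1}
    - {"x":0.255,"y":-0.114,"z":0.032,"rz":-0.1515,"fingers":1}
    - {"x":0.255,"y":-0.114,"z":0.032,"rz":-0.1515,"fingers":1}
    - {"x":0.255,"y":-0.114,"z":0.032,"rz":-0.1515,"fingers":1}
    - {"x":0.255,"y":-0.114,"z":0.032,"rz":-0.1515,"fingers":1}
    - {"x":0.255,"y":-0.114,"z":0.032,"rz":-0.1515,"fingers":1}
    - {"x":0.255,"y":-0.114,"z":0.032,"rz":-0.1515,"fingers":1}
    - {"x":0.255,"y":-0.114,"z":0.032,"rz":-0.1515,"fingers":1}

```text
validation failed for argument at $.pl...
```

```bash
python3 -c "
from h import *
c=viewer.camera('wrist');cv2.imwrite('pics/w1.png',c['color'][:,:,::-1])
w=cloud(c);t=w[(w[...,2]>.115)&(w[...,2]<.135)&(np.hypot(w[...,0]-.4585,w[...,1]+.341)<.03)]
print(len(t),t.mean(0),(t.max(0)+t.min(0))/2,c['xyz'])
rel(.4585,-.341,.129)"
```

```text
<string>:5: RuntimeWarning: Mean of empty slice.
  ret = um.true_divide(
Traceback (most recent call last):
ValueError: zero-size array to reduction operation maximum which has no identity
```

Request:
drive_tool:
  plan:
    - {"rx":0,"ry":0,"rz":-0.1515,"x":0.255,"y":-0.114,"z":0.032,"fingers":1}
    - {"rx":0,"ry":0,"rz":-0.1515,"x":0.255,"y":-0.114,"z":0.032,"fingers":1}
    - {"rx":0,"ry":0,"rz":-0.1515,"x":0.255,"y":-0.114,"z":0.032,"fingers":1}
    - {"rx":0,"ry":0,"rz":-0.1515,"x":0.255,"y":-0.114,"z":0.032,"fingers":1}
    - {"rx":0,"ry":0,"rz":-0.1515,"x":0.255,"y":-0.114,"z":0.032,"fingers":1}
    - {"rx":0,"ry":0,"rz":-0.1515,"x":0.255,"y":-0.114,"z":0.032,"fingers":1}
    - {"rx":0,"ry":0,"rz":-0.1515,"x":0.255,"y":-0.114,"z":0.032,"fingers":1}
    - {"rx":0,"ry":0,"rz":-0.1515,"x":0.255,"y":-0.114,"z":0.032,"fingers":1}

```text
time: 2.15
ee_pos: [0.4575, -0.342, 0.2604]
eef_rot: [0.759, 0.651, -0.0, 0.0]
ft_force: [-0.5, 0.2, 0.4]
width: 0.087
```

```bash
python3 -c "
from h import *
c=viewer.camera('wrist');cv2.imwrite('pics/w1.png',c['color'][:,:,::-1])
w=cloud(c);t=w[(w[...,2]>.115)&(w[...,2]<.135)&(np.hypot(w[...,0]-.4585,w[...,1]+.341)<.03)]
print(len(t),c['xyz'])
if len(t): print(t.mean(0),(t.max(0)+t.min(0))/2)
rel(.4585,-.341,.129)"
```

```text
1786 [ 0.47093091 -0.2641698   0.35312508]
[ 0.46191345 -0.33802289  0.1243031 ] [ 0.46172066 -0.33897618  0.12108072]
t 2.2 pos [ 0.4576 -0.3419  0.2604] shift [0.001  0.0007 0.1314] turn [ 0.      0.0001 -0.0005] F [ 0.11 -0.58 -0.89] w 0.0868
```

View pics/w1.png

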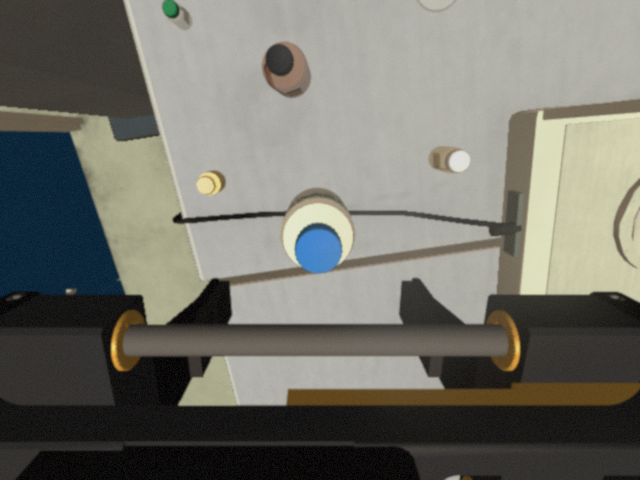

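Request:
drive_tool:
  plan:
    - {"rx":0,"ry":0,"rz":0,"x":0.002,"y":0.002,"z":0.05,"fingers":1}
    - {"rx":0,"ry":0,"rz":0,"x":0.002,"y":0.002,"z":0.09,"fingers":1}
    - {"rx":0,"ry":0,"rz":0,"x":0.002,"y":0.002,"z":0.12,"fingers":1}
    - {"rx":0,"ry":0,"rz":0,"x":0.002,"y":0.002,"z":0.131,"fingers":1}
    - {"rx":0,"ry":0,"rz":0,"x":0.002,"y":0.002,"z":0.131,"fingers":1}
    - {"rx":0,"ry":0,"rz":0,"x":0.002,"y":0.002,"z":0.131,"fingers":0.6}
    - {"rx":0,"ry":0,"rz":0,"x":0.002,"y":0.002,"z":0.131,"fingers":0.6}
    - {"rx":0,"ry":0,"rz":0,"x":0.002,"y":0.002,"z":0.131,"fingers":0.6}
    - {"rx":0,"ry":0,"rz":0,"x":0.002,"y":0.002,"z":0.131,"fingers":0.6}
    - {"rx":0,"ry":0,"rz":0,"x":0.002,"y":0.002,"z":0.131,"fingers":0.6}
  squeeze: 20

```text
time: 3.45
ee_pos: [0.4607, -0.3392, 0.1297]
eef_rot: [0.758, 0.652, -0.0, 0.0]
ft_force: [-1.9, 0.2, 5.1]
width: 0.061
```

Request:
drive_tool:
  plan:
    - {"rx":0,"ry":0,"rz":0,"x":0,"y":0,"z":-0.02,"fingers":0.6}
    - {"rx":0,"ry":0,"rz":0,"x":0,"y":0,"z":-0.07,"fingers":0.6}
    - {"rx":0,"ry":0,"rz":0,"x":0,"y":0,"z":-0.13,"fingers":0.6}
    - {"rx":0,"ry":0,"rz":0,"x":0,"y":0,"z":-0.17,"fingers":0.6}
    - {"rx":0,"ry":0,"rz":0,"x":0.05,"y":0,"z":-0.175,"fingers":0.6}
    - {"rx":0,"ry":0,"rz":0,"x":0.11,"y":0,"z":-0.175,"fingers":0.6}
    - {"rx":0,"ry":0,"rz":0,"x":0.17,"y":0,"z":-0.175,"fingers":0.6}
    - {"rx":0,"ry":0,"rz":0,"x":0.23,"y":0,"z":-0.175,"fingers":0.6}
    - {"rx":0,"ry":0,"rz":0,"x":0.28,"y":0,"z":-0.175,"fingers":0.6}
    - {"rx":0,"ry":0,"rz":0,"x":0.33,"y":0,"z":-0.175,"fingers":0.6}
    - {"rx":0,"ry":0,"rz":0,"x":0.38,"y":0.01,"z":-0.175,"fingers":0.6}
    - {"rx":0,"ry":0,"rz":0,"x":0.43,"y":0.02,"z":-0.175,"fingers":0.6}

```text
time: 4.95
ee_pos: [0.5448, 0.0846, 0.3038]
eef_rot: [0.758, 0.652, -0.0, -0.0]
ft_force: [1.0, -0.6, -3.0]
width: 0.061
```

```bash
python3 -c "
from h import *
c=viewer.camera('wrist');cv2.imwrite('pics/w2.png',c['color'][:,:,::-1])
p=EF-.036*EY
rel(*p,.31)
w=cloud(c);x,y,z=w[...,0],w[...,1],w[...,2]
q=np.stack([(w[...,:2]-EF)@EX,(w[...,:2]-EF)@EY,z],-1)
s=(abs(q[...,0])<.06)&(q[...,1]<.02)&(q[...,1]>-.35)
for a,b in[(.052,.066),(.069,.08),(.105,.12),(.125,.145)]:
    k=q[s&(z>a)&(z<b)]
    print(a,len(k), np.percentile(k,[1,50,99],axis=0).round(4).tolist() if len(k) else 0)
"
```

```text
t 5.0 pos [0.5452 0.0922 0.3038] shift [ 0.2285  0.0047 -0.0052] turn [-0.     -0.0007  0.0011] F [-3.96  6.09 -3.39] w 0.0611
0.052 16904 [[-0.04, -0.279, 0.0585], [0.0025, -0.1579, 0.0603], [0.0444, -0.0842, 0.0656]]
0.069 2456 [[-0.0367, -0.2902, 0.0694], [0.0218, -0.1763, 0.0739], [0.0411, -0.0887, 0.0783]]
0.105 770 [[-0.0291, -0.2517, 0.1059], [0.0022, -0.2444, 0.1145], [0.0335, -0.2421, 0.1184]]
0.125 183 [[-0.0058, -0.2551, 0.1252], [0.0027, -0.2513, 0.1383], [0.0098, -0.25, 0.141]]
```

View pics/w2.png

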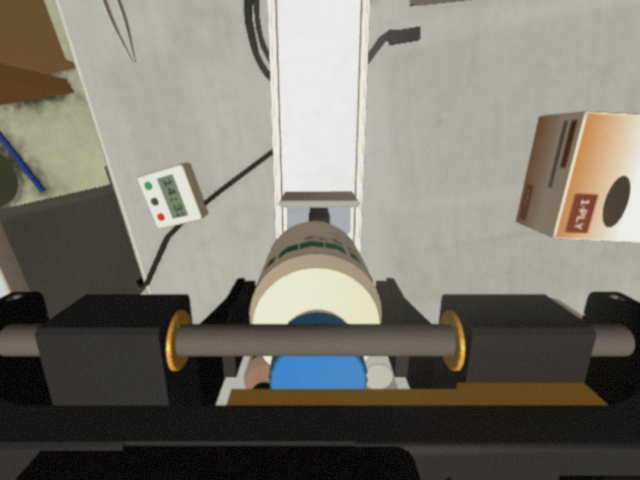

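Request:
drive_tool:
  plan:
    - {"rx":0,"ry":0,"rz":0,"x":0.05,"y":0.005,"z":0,"fingers":0.6}
    - {"rx":0,"ry":0,"rz":0,"x":0.09,"y":0.005,"z":0,"fingers":0.6}
    - {"rx":0,"ry":0,"rz":0,"x":0.11,"y":0.005,"z":0,"fingers":0.6}
    - {"rx":0,"ry":0,"rz":0,"x":0.11,"y":0.005,"z":0,"fingers":0.6}
    - {"rx":0,"ry":0,"rz":0,"x":0.11,"y":0.005,"z":0,"fingers":0.6}

```text
time: 5.62
ee_pos: [0.5661, 0.1902, 0.3036]
eef_rot: [0.758, 0.652, -0.001, 0.0]
ft_force: [0.9, -1.0, -3.8]
width: 0.0613
```

```bash
cat > sh.py <<'E'
from h import *
def shelf(name,save=None):
    c=viewer.camera(name)
    if save: cv2.imwrite(save,c['color'][:,:,::-1])
    w=cloud(c);z=w[...,2]
    q=np.stack([(w[...,:2]-EF)@EX,(w[...,:2]-EF)@EY,z],-1)
    s=(abs(q[...,0])<.06)&(q[...,1]<.03)&(q[...,1]>-.35)
    # lips: per y' bin outer and mid positions
    k=q[s&(z>.068)&(z<.08)]
    for y0 in np.arange(-.32,0,.04):
        b=k[(k[:,1]>=y0)&(k[:,1]<y0+.04)]
        f=b[b[:,0]<0,0];g=b[b[:,0]>0,0]
        if len(f)>10 and len(g)>10: print("lip y'",round(y0+.02,3),np.percentile(f,[5,95]).round(4),np.percentile(g,[5,95]).round(4),"mid",((np.median(f)+np.median(g))/2).round(4))
    e=q[(abs(q[...,0])<.035)&(abs(q[...,1])<.03)&(z>.08)&(z<.125)]
    if len(e): print("endplate y'",np.percentile(e[:,1],[2,20,50,80,98]).round(4),"x'",np.percentile(e[:,0],[2,98]).round(4),len(e))
    return c,q
E
python3 -c "
from sh import *
shelf('wrist','pics/w3.png'); print('top');shelf('top'); print('scene');shelf('scene','pics/s3.png')
rel(*(EF-.036*EY),.25)
"
```

```text
lip y' -0.18 [-0.0364 -0.0327] [0.0372 0.0411] mid 0.0023
lip y' -0.14 [-0.0366 -0.0328] [0.0372 0.0408] mid 0.0022
lip y' -0.1 [-0.0365 -0.0328] [0.0371 0.0409] mid 0.0022
lip y' -0.06 [-0.0366 -0.0329] [0.0371 0.0407] mid 0.0021
lip y' -0.02 [-0.0366 -0.0047] [0.0048 0.0406] mid 0.0019
endplate y' [-0.0043 -0.004  -0.0038 -0.0015  0.0011] x' [-0.031   0.0336] 2080
top
lip y' -0.3 [-0.0379 -0.0254] [0.0255 0.0389] mid -0.0002
lip y' -0.02 [-0.0388 -0.0046] [0.0059 0.0385] mid -0.0014
endplate y' [-0.0065 -0.0054 -0.0045 -0.0025  0.    ] x' [-0.0343  0.0332] 233
scene
lip y' -0.26 [-0.0402 -0.0029] [0.0019 0.0353] mid -0.0065
lip y' -0.22 [-0.0413 -0.0372] [0.033  0.0376] mid -0.0026
lip y' -0.18 [-0.0411 -0.0367] [0.0329 0.0371] mid -0.0022
lip y' -0.14 [-0.0408 -0.0365] [0.0328 0.0379] mid -0.0022
lip y' -0.1 [-0.0409 -0.0365] [0.0332 0.0372] mid -0.0022
lip y' -0.06 [-0.0408 -0.0366] [0.0329 0.0383] mid -0.0022
lip y' -0.02 [-0.0409 -0.0321] [0.0216 0.038 ] mid -0.0023
endplate y' [-0.0041 -0.0004  0.0004  0.001   0.0018] x' [-0.0343  0.0314] 464
t 5.775 pos [0.5663 0.19   0.3041] shift [ 0.1286 -0.0032  0.0541] turn [ 0.      0.0001 -0.0003] F [-0.85 -0.54 -3.23] w 0.0612
```

View pics/w3.png

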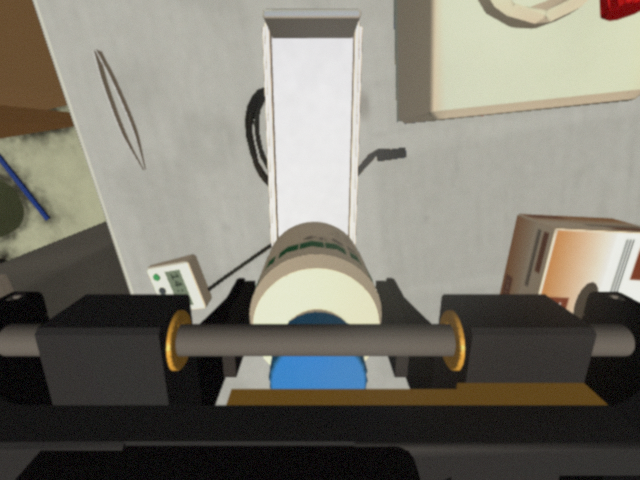

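The cameras disagree by about ±2 mm across the shelf. The held bottle is centred in the jaws, so I use it to calibrate each one.

```bash
python3 -c "
from sh import *
s=monitor.read_state();T=s['ee_pos']
for n in ['wrist','scene','top']:
    c=viewer.camera(n);w=cloud(c)
    q=np.stack([(w[...,:2]-T[:2])@EX,(w[...,:2]-T[:2])@EY,w[...,2]],-1)
    zb=T[2]-.129
    m=(np.hypot(q[...,0],q[...,1])<.045)&(q[...,2]>zb+.005)&(q[...,2]<zb+.055)
    b=q[m]
    if len(b)>30:
        cam=np.array([(np.array(c['xyz'])[:2]-T[:2])@EX,(np.array(c['xyz'])[:2]-T[:2])@EY])
        f=lambda v:np.hypot(b[:,0]-v[0],b[:,1]-v[1])-.031
        o=least_squares(f,[0,0],loss='soft_l1',f_scale=.001);print(n,'body fit',o.x.round(4),len(b),np.abs(f(o.x)).mean().round(4))
    # cap top
    t=q[(np.hypot(q[...,0],q[...,1])<.03)&(abs(q[...,2]-zb-.125)<.005)]
    if len(t)>20: print(n,'cap',t.mean(0).round(4),((t.max(0)+t.min(0))/2).round(4),len(t))
"
```

```text
wrist body fit [ 0.0012 -0.0028] 1622 0.0004
wrist cap [0.0024 0.0041 0.299 ] [0.0025 0.0038 0.2984] 3032
scene body fit [-0.0016 -0.0038] 846 0.0007
scene cap [ 0.003  -0.0008  0.298 ] [ 1.400e-03 -1.000e-04  2.976e-01] 76
```

Request:
drive_tool:
  plan:
    - {"rx":0,"ry":0,"rz":0,"x":0.05,"y":-0.003,"z":0,"fingers":0.6}
    - {"rx":0,"ry":0,"rz":0,"x":0.1,"y":-0.003,"z":0,"fingers":0.6}
    - {"rx":0,"ry":0,"rz":0,"x":0.125,"y":-0.003,"z":0,"fingers":0.6}
    - {"rx":0,"ry":0,"rz":0,"x":0.128,"y":-0.003,"z":0.01,"fingers":0.6}
    - {"rx":0,"ry":0,"rz":0,"x":0.128,"y":-0.003,"z":0.04,"fingers":0.6}
    - {"rx":0,"ry":0,"rz":0,"x":0.128,"y":-0.003,"z":0.07,"fingers":0.6}
    - {"rx":0,"ry":0,"rz":0,"x":0.128,"y":-0.003,"z":0.085,"fingers":0.6}
    - {"rx":0,"ry":0,"rz":0,"x":0.128,"y":-0.003,"z":0.085,"fingers":0.6}
    - {"rx":0,"ry":0,"rz":0,"x":0.128,"y":-0.003,"z":0.085,"fingers":0.6}

```text
time: 7.05
ee_pos: [0.5828, 0.3183, 0.2206]
eef_rot: [0.758, 0.652, 0.001, 0.0]
ft_force: [-0.5, 0.5, -1.8]
width: 0.0611
```

```bash
python3 -c "
from sh import *
rel(*(EF-.036*EY),.1897)
shelf('wrist','pics/w4.png');shelf('scene','pics/s4.png')
"
```

```text
t 7.05 pos [0.5828 0.3183 0.2206] shift [-0.0007 -0.0002  0.0309] turn [ 0.0002 -0.0002 -0.0001] F [-0.51  0.48 -1.84] w 0.0611
lip y' -0.06 [-0.0367 -0.034 ] [0.0371 0.0407] mid 0.0018
lip y' -0.02 [-0.0368 -0.0331] [0.0369 0.0405] mid 0.0019
endplate y' [-0.019  -0.008   0.0001  0.0019  0.0021] x' [-0.0305  0.0331] 2995
lip y' -0.26 [-0.0401 -0.0033] [0.0022 0.0356] mid -0.0057
lip y' -0.22 [-0.0408 -0.0369] [0.0329 0.0367] mid -0.0022
endplate y' [-0.0279 -0.0158 -0.0007  0.0008  0.0016] x' [-0.0332  0.0297] 761
```

View pics/s4.png

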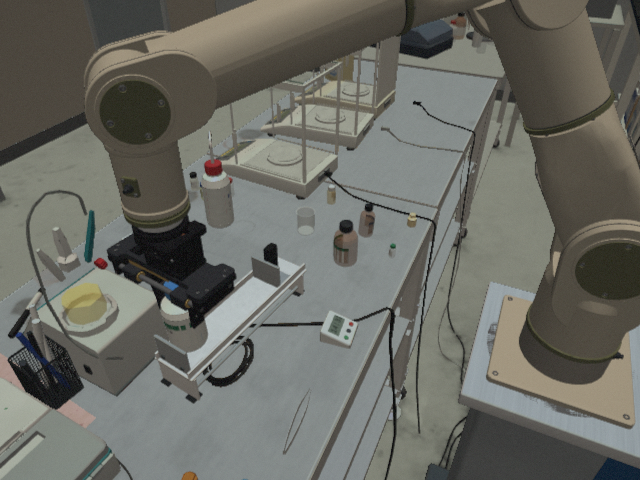

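```bash
python3 -c "
from sh import *
T=monitor.read_state()['ee_pos'];
for n in ['wrist','scene']:
  w=cloud(viewer.camera(n))
  q=np.stack([(w[...,:2]-T[:2])@EX,(w[...,:2]-T[:2])@EY,w[...,2]],-1)
  for a,b in [(.06,.08),(.08,.1),(.1,.12),(.12,.15)]:
    k=q[(q[...,0]>a)&(q[...,0]<b)&(abs(q[...,1])<.12)]
    k=k[(k[:,2]<.21)]
    print(n,a,np.percentile(k[:,2],[50,99,100]).round(3) if len(k) else 0, k[np.argmax(k[:,2])].round(3) if len(k) else 0)
"
```

```text
wrist 0.06 [0.    0.083 0.11 ] [0.08  0.108 0.11 ]
wrist 0.08 [0.096 0.119 0.129] [0.1   0.119 0.129]
wrist 0.1 [0.12  0.136 0.161] [0.12  0.072 0.161]
wrist 0.12 [0.136 0.168 0.169] [0.124 0.072 0.169]
scene 0.06 [0.018 0.111 0.115] [0.08  0.097 0.115]
scene 0.08 [0.077 0.119 0.128] [0.097 0.118 0.128]
scene 0.1 [0.119 0.163 0.169] [0.119 0.076 0.169]
scene 0.12 [0.13  0.189 0.2  ] [0.149 0.014 0.2  ]
```

View pics/w4.png

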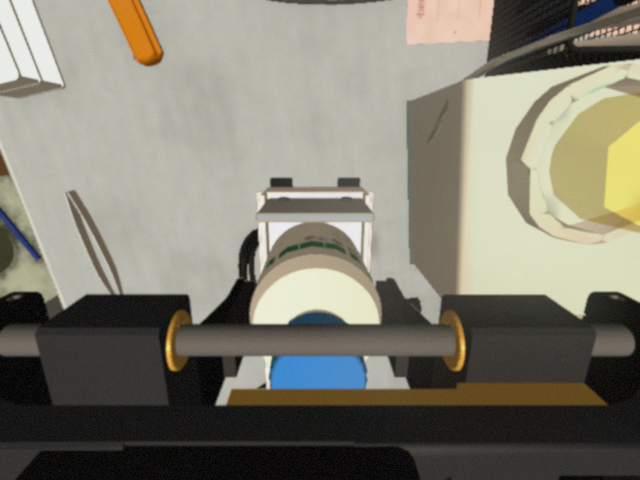

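Request:
drive_tool:
  plan:
    - {"rx":0,"ry":0,"rz":0,"x":0,"y":0,"z":0.012,"fingers":0.6}
    - {"rx":0,"ry":0,"rz":0,"x":0,"y":0,"z":0.022,"fingers":0.6}
    - {"rx":0,"ry":0,"rz":0,"x":0,"y":0,"z":0.028,"fingers":0.6}
    - {"rx":0,"ry":0,"rz":0,"x":0,"y":0,"z":0.028,"fingers":0.6}
    - {"rx":0,"ry":0,"rz":0,"x":0,"y":0,"z":0.028,"fingers":0.6}

```text
time: 7.88
ee_pos: [0.5823, 0.3183, 0.1912]
eef_rot: [0.758, 0.652, 0.0, 0.0]
ft_force: [-1.0, -0.7, -3.5]
width: 0.061
```

Request:
drive_tool:
  plan:
    - {"rx":0,"ry":0,"rz":0,"x":0,"y":0,"z":0.001,"fingers":0.6}
    - {"rx":0,"ry":0,"rz":0,"x":0,"y":0,"z":0.002,"fingers":0.6}
    - {"rx":0,"ry":0,"rz":0,"x":0,"y":0,"z":0.002,"fingers":0.6}

```text
time: 8.25
ee_pos: [0.5824, 0.3183, 0.1898]
eef_rot: [0.758, 0.652, 0.0, 0.0]
ft_force: [-1.7, -1.9, 3.1]
width: 0.0611
```

Request:
drive_tool:
  plan:
    - {"rx":0,"ry":0,"rz":0,"x":0,"y":0,"z":0,"fingers":0.85}
    - {"rx":0,"ry":0,"rz":0,"x":0,"y":0,"z":0,"fingers":1}
    - {"rx":0,"ry":0,"rz":0,"x":0,"y":0,"z":0,"fingers":1}
    - {"rx":0,"ry":0,"rz":0,"x":0,"y":0,"z":0,"fingers":1}
    - {"rx":0,"ry":0,"rz":0,"x":0,"y":0,"z":-0.03,"fingers":1}
    - {"rx":0,"ry":0,"rz":0,"x":0,"y":0,"z":-0.08,"fingers":1}
    - {"rx":0,"ry":0,"rz":0,"x":0,"y":0,"z":-0.12,"fingers":1}
    - {"rx":0,"ry":0,"rz":0,"x":0,"y":0,"z":-0.125,"fingers":1}

```text
time: 9.25
ee_pos: [0.5829, 0.3191, 0.3177]
eef_rot: [0.758, 0.652, 0.003, 0.0]
ft_force: [1.4, -0.1, -0.6]
width: 0.0871
```

```bash
python3 -c "
from sh import *
c=viewer.camera('scene');cv2.imwrite('pics/s5.png',c['color'][:,:,::-1])
w=cloud(c);q=np.stack([(w[...,:2]-EF)@EX,(w[...,:2]-EF)@EY,w[...,2]],-1)
b=q[(abs(q[...,0])<.04)&(q[...,1]<-.006)&(q[...,1]>-.08)&(q[...,2]>.12)&(q[...,2]<.143)]
f=lambda v:np.hypot(b[:,0]-v[0],b[:,1]-v[1])-.031
o=least_squares(f,[0,-.04],loss='soft_l1',f_scale=.001);print(o.x,len(b))
t=q[(abs(q[...,0])<.04)&(q[...,1]<-.006)&(q[...,1]>-.08)];print(t[:,2].max())
rel(.463,-.0895,.26)
"
```

```text
[-0.00149915 -0.03881699] 463
0.611088332786232
t 9.3 pos [0.5826 0.3187 0.3162] shift [-0.4216 -0.0574  0.0553] turn [ 0.0004 -0.0003  0.    ] F [0.25 0.38 0.76] w 0.0871
```

View pics/s5.png

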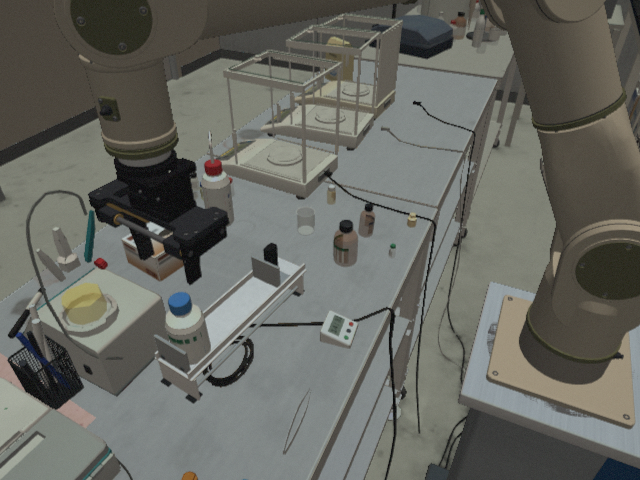

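Request:
drive_tool:
  plan:
    - {"rx":0,"ry":0,"rz":0,"x":-0.05,"y":-0.005,"z":0,"fingers":1}
    - {"rx":0,"ry":0,"rz":0,"x":-0.11,"y":-0.02,"z":0,"fingers":1}
    - {"rx":0,"ry":0,"rz":0,"x":-0.17,"y":-0.03,"z":0,"fingers":1}
    - {"rx":0,"ry":0,"rz":0,"x":-0.23,"y":-0.04,"z":0,"fingers":1}
    - {"rx":0,"ry":0,"rz":0,"x":-0.29,"y":-0.05,"z":0.02,"fingers":1}
    - {"rx":0,"ry":0,"rz":0,"x":-0.35,"y":-0.057,"z":0.04,"fingers":1}
    - {"rx":0,"ry":0,"rz":0,"x":-0.4,"y":-0.057,"z":0.055,"fingers":1}
    - {"rx":0,"ry":0,"rz":0,"x":-0.422,"y":-0.057,"z":0.055,"fingers":1}
    - {"rx":0,"ry":0,"rz":0,"x":-0.422,"y":-0.057,"z":0.055,"fingers":1}
    - {"rx":0,"ry":0,"rz":0,"x":-0.422,"y":-0.057,"z":0.055,"fingers":1}

```text
time: 10.55
ee_pos: [0.4628, -0.0894, 0.2588]
eef_rot: [0.758, 0.653, -0.0, -0.0]
ft_force: [0.6, 0.4, 0.1]
width: 0.0869
```

```bash
python3 -c "
from h import *
c=viewer.camera('wrist');cv2.imwrite('pics/w6.png',c['color'][:,:,::-1])
w=cloud(c);t=w[(w[...,2]>.098)&(w[...,2]<.11)&(np.hypot(w[...,0]-.463,w[...,1]+.0895)<.025)]
print(len(t))
if len(t): print(t.mean(0),(t.max(0)+t.min(0))/2)
rel(.463,-.0895,.1115)"
```

```text
1148
[ 0.46534262 -0.08772803  0.10422328] [ 0.46504494 -0.0886434   0.10229203]
t 10.6 pos [ 0.463  -0.0892  0.259 ] shift [-4.000e-04  1.000e-04  1.475e-01] turn [-0.     -0.0001  0.0003] F [1.07 1.09 0.12] w 0.0871
```

View pics/w6.png

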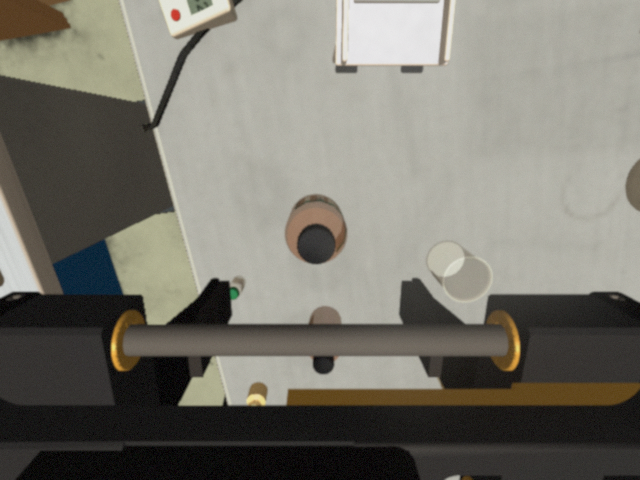

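```bash
python3 -c "
from h import *
T=np.array([.463,-.0895])
for n in ['wrist','scene']:
  w=cloud(viewer.camera(n));q=np.stack([(w[...,:2]-T)@EX,(w[...,:2]-T)@EY,w[...,2]],-1)
  for nm,s in [('pos side',(q[...,0]>.04)&(q[...,0]<.14)),('neg',(q[...,0]<-.035)&(q[...,0]>-.12))]:
    k=q[s&(abs(q[...,1])<.08)&(q[...,2]>.012)&(q[...,2]<.15)]
    print(n,nm,len(k),np.percentile(k,[0,2,50,98,100],axis=0).round(3).tolist() if len(k) else '')
"
```

```text
wrist pos side 1043 [[0.118, -0.067, 0.012], [0.119, -0.065, 0.013], [0.126, -0.036, 0.04], [0.139, -0.024, 0.059], [0.14, -0.022, 0.06]]
wrist neg 213 [[-0.087, -0.076, 0.013], [-0.085, -0.075, 0.013], [-0.079, -0.067, 0.026], [-0.074, -0.064, 0.036], [-0.074, -0.063, 0.037]]
scene pos side 260 [[0.114, -0.069, 0.012], [0.115, -0.066, 0.013], [0.124, -0.034, 0.037], [0.139, -0.024, 0.057], [0.14, -0.022, 0.059]]
scene neg 60 [[-0.093, -0.076, 0.013], [-0.093, -0.075, 0.013], [-0.087, -0.068, 0.025], [-0.079, -0.063, 0.035], [-0.078, -0.062, 0.035]]
```

Request:
drive_tool:
  plan:
    - {"rx":0,"ry":0,"rz":0,"x":0,"y":0.001,"z":0.055,"fingers":1}
    - {"rx":0,"ry":0,"rz":0,"x":0,"y":0.001,"z":0.105,"fingers":1}
    - {"rx":0,"ry":0,"rz":0,"x":0,"y":0.001,"z":0.135,"fingers":1}
    - {"rx":0,"ry":0,"rz":0,"x":0,"y":0.001,"z":0.147,"fingers":1}
    - {"rx":0,"ry":0,"rz":0,"x":0,"y":0.001,"z":0.147,"fingers":1}
    - {"rx":0,"ry":0,"rz":0,"x":0,"y":0.001,"z":0.147,"fingers":0.5}
    - {"rx":0,"ry":0,"rz":0,"x":0,"y":0.001,"z":0.147,"fingers":0.5}
    - {"rx":0,"ry":0,"rz":0,"x":0,"y":0.001,"z":0.147,"fingers":0.5}
    - {"rx":0,"ry":0,"rz":0,"x":0,"y":0.001,"z":0.147,"fingers":0.5}
    - {"rx":0,"ry":0,"rz":0,"x":0,"y":0.001,"z":0.147,"fingers":0.5}
  squeeze: 18

```text
time: 11.95
ee_pos: [0.4638, -0.0907, 0.1125]
eef_rot: [0.758, 0.652, -0.0, 0.0]
ft_force: [-1.8, 0.4, 3.9]
width: 0.0528
```

Request:
drive_tool:
  plan:
    - {"rx":0,"ry":0,"rz":0,"x":0,"y":0,"z":-0.02,"fingers":0.5}
    - {"rx":0,"ry":0,"rz":0,"x":0,"y":0,"z":-0.07,"fingers":0.5}
    - {"rx":0,"ry":0,"rz":0,"x":0,"y":0,"z":-0.13,"fingers":0.5}
    - {"rx":0,"ry":0,"rz":0,"x":0.02,"y":0.01,"z":-0.175,"fingers":0.5}
    - {"rx":0,"ry":0,"rz":0,"x":0.07,"y":0.02,"z":-0.185,"fingers":0.5}
    - {"rx":0,"ry":0,"rz":0,"x":0.13,"y":0.03,"z":-0.185,"fingers":0.5}
    - {"rx":0,"ry":0,"rz":0,"x":0.19,"y":0.04,"z":-0.185,"fingers":0.5}
    - {"rx":0,"ry":0,"rz":0,"x":0.25,"y":0.05,"z":-0.185,"fingers":0.5}
    - {"rx":0,"ry":0,"rz":0,"x":0.3,"y":0.056,"z":-0.185,"fingers":0.5}
    - {"rx":0,"ry":0,"rz":0,"x":0.34,"y":0.056,"z":-0.185,"fingers":0.5}
    - {"rx":0,"ry":0,"rz":0,"x":0.358,"y":0.056,"z":-0.185,"fingers":0.5}
    - {"rx":0,"ry":0,"rz":0,"x":0.358,"y":0.056,"z":-0.185,"fingers":0.5}

```text
time: 13.45
ee_pos: [0.5723, 0.2557, 0.2966]
eef_rot: [0.758, 0.653, -0.0, -0.0]
ft_force: [-0.9, -0.5, -2.0]
width: 0.0529
```

Request:
drive_tool:
  plan:
    - {"rx":0,"ry":0,"rz":0,"x":0,"y":0,"z":0.03,"fingers":0.5}
    - {"rx":0,"ry":0,"rz":0,"x":0,"y":0,"z":0.06,"fingers":0.5}
    - {"rx":0,"ry":0,"rz":0,"x":0,"y":0,"z":0.06,"fingers":0.5}
    - {"rx":0,"ry":0,"rz":0,"x":0,"y":0,"z":0.06,"fingers":0.5}

```text
time: 13.95
ee_pos: [0.5734, 0.2541, 0.2386]
eef_rot: [0.759, 0.652, 0.001, 0.0]
ft_force: [0.1, 0.1, -2.7]
width: 0.0529
```

```bash
cat >> h.py <<'E'
def fit(q,z0,z1,y0,y1,rad):
    b=q[(abs(q[...,0])<.045)&(q[...,1]>y0)&(q[...,1]<y1)&(q[...,2]>z0)&(q[...,2]<z1)]
    f=lambda v:np.hypot(b[:,0]-v[0],b[:,1]-v[1])-rad
    o=least_squares(f,[0,(y0+y1)/2-.005],loss='soft_l1',f_scale=.001);print('fit',o.x.round(4),len(b),np.abs(f(o.x)).mean().round(4)); return o.x
E
python3 -c "
from h import *
for n in ['scene','wrist']:
  c=viewer.camera(n);cv2.imwrite('pics/%s7.png'%n,c['color'][:,:,::-1])
  w=cloud(c);q=np.stack([(w[...,:2]-EF)@EX,(w[...,:2]-EF)@EY,w[...,2]],-1)
  zb=monitor.read_state()['ee_pos'][2]-.1125
  fit(q,zb+.008,zb+.035,-.135,-.073,.027)
rel(*(EF-.099*EY),.1725)"
```

```text
fit [-0.0008 -0.1017] 373 0.0006
fit [ 0.0019 -0.1   ] 838 0.0002
t 14.05 pos [0.5734 0.2548 0.2389] shift [ 0.0005 -0.0005  0.0664] turn [ 0.0003 -0.0001 -0.0001] F [ 0.37  0.24 -2.93] w 0.0529
```

View pics/scene7.png

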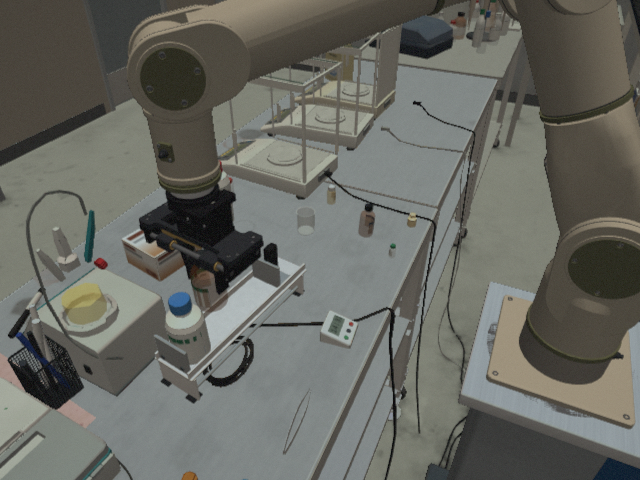

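View pics/wrist7.png

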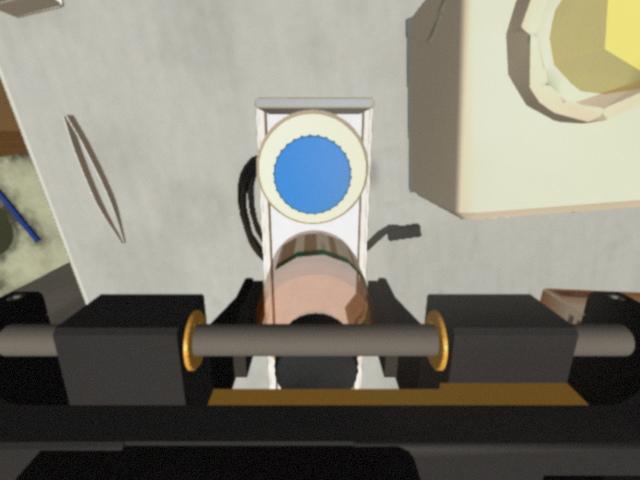

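Request:
drive_tool:
  plan:
    - {"rx":0,"ry":0,"rz":0,"x":-0.002,"y":-0.0005,"z":0.025,"fingers":0.5}
    - {"rx":0,"ry":0,"rz":0,"x":-0.002,"y":-0.0005,"z":0.045,"fingers":0.5}
    - {"rx":0,"ry":0,"rz":0,"x":-0.002,"y":-0.0005,"z":0.058,"fingers":0.5}
    - {"rx":0,"ry":0,"rz":0,"x":-0.002,"y":-0.0005,"z":0.063,"fingers":0.5}
    - {"rx":0,"ry":0,"rz":0,"x":-0.002,"y":-0.0005,"z":0.064,"fingers":0.5}
    - {"rx":0,"ry":0,"rz":0,"x":-0.002,"y":-0.0005,"z":0.064,"fingers":0.5}

```text
time: 14.8
ee_pos: [0.5722, 0.2533, 0.1738]
eef_rot: [0.758, 0.652, 0.0, 0.0]
ft_force: [-0.2, 1.0, -2.8]
width: 0.0529
```

Request:
drive_tool:
  plan:
    - {"rx":0,"ry":0,"rz":0,"x":0,"y":0,"z":0.001,"fingers":0.5}
    - {"rx":0,"ry":0,"rz":0,"x":0,"y":0,"z":0.0015,"fingers":0.5}
    - {"rx":0,"ry":0,"rz":0,"x":0,"y":0,"z":0.0015,"fingers":0.5}

```text
time: 15.18
ee_pos: [0.5722, 0.2532, 0.1725]
eef_rot: [0.758, 0.652, 0.0, 0.0]
ft_force: [-1.5, -0.0, 4.2]
width: 0.0528
```

Contact felt, so I release and lift.

Request:
drive_tool:
  plan:
    - {"rx":0,"ry":0,"rz":0,"x":0,"y":0,"z":0,"fingers":0.8}
    - {"rx":0,"ry":0,"rz":0,"x":0,"y":0,"z":0,"fingers":1}
    - {"rx":0,"ry":0,"rz":0,"x":0,"y":0,"z":0,"fingers":1}
    - {"rx":0,"ry":0,"rz":0,"x":0,"y":0,"z":0,"fingers":1}
    - {"rx":0,"ry":0,"rz":0,"x":0,"y":0,"z":-0.03,"fingers":1}
    - {"rx":0,"ry":0,"rz":0,"x":0,"y":0,"z":-0.08,"fingers":1}
    - {"rx":0,"ry":0,"rz":0,"x":0,"y":0,"z":-0.13,"fingers":1}
    - {"rx":0,"ry":0,"rz":0,"x":0,"y":0,"z":-0.135,"fingers":1}

```text
time: 16.18
ee_pos: [0.5728, 0.254, 0.3108]
eef_rot: [0.758, 0.652, 0.003, 0.001]
ft_force: [-0.7, -0.7, 0.3]
width: 0.0868
```

```bash
python3 -c "
from h import *
for n in ['scene']:
  c=viewer.camera(n);cv2.imwrite('pics/%s8.png'%n,c['color'][:,:,::-1])
  w=cloud(c);q=np.stack([(w[...,:2]-EF)@EX,(w[...,:2]-EF)@EY,w[...,2]],-1)
  fit(q,.12,.143,-.08,-.006,.031)
  fit(q,.075,.125,-.135,-.075,.027)
rel(.455,-.2080,.24)"
```

```text
fit [-0.0016 -0.0394] 540 0.0019
fit [-0.0021 -0.1022] 550 0.0008
t 16.225 pos [0.5724 0.2535 0.3091] shift [-0.474  -0.0473  0.0681] turn [ 0.0005 -0.0003 -0.    ] F [ 0.29 -0.2  -0.04] w 0.0875
```

View pics/scene8.png

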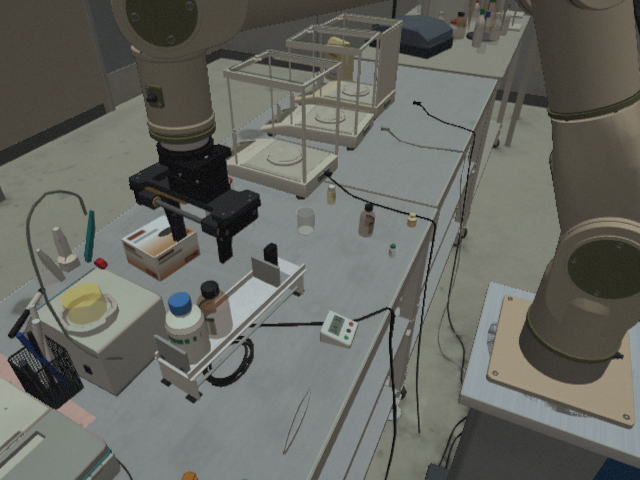

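Request:
drive_tool:
  plan:
    - {"rx":0,"ry":0,"rz":0,"x":-0.05,"y":-0.005,"z":0,"fingers":1}
    - {"rx":0,"ry":0,"rz":0,"x":-0.11,"y":-0.01,"z":0,"fingers":1}
    - {"rx":0,"ry":0,"rz":0,"x":-0.17,"y":-0.02,"z":0,"fingers":1}
    - {"rx":0,"ry":0,"rz":0,"x":-0.23,"y":-0.03,"z":0,"fingers":1}
    - {"rx":0,"ry":0,"rz":0,"x":-0.29,"y":-0.04,"z":0.02,"fingers":1}
    - {"rx":0,"ry":0,"rz":0,"x":-0.35,"y":-0.047,"z":0.04,"fingers":1}
    - {"rx":0,"ry":0,"rz":0,"x":-0.4,"y":-0.047,"z":0.06,"fingers":1}
    - {"rx":0,"ry":0,"rz":0,"x":-0.45,"y":-0.047,"z":0.068,"fingers":1}
    - {"rx":0,"ry":0,"rz":0,"x":-0.474,"y":-0.047,"z":0.068,"fingers":1}
    - {"rx":0,"ry":0,"rz":0,"x":-0.474,"y":-0.047,"z":0.068,"fingers":1}
    - {"rx":0,"ry":0,"rz":0,"x":-0.474,"y":-0.047,"z":0.068,"fingers":1}

```text
time: 17.6
ee_pos: [0.4546, -0.2075, 0.2381]
eef_rot: [0.758, 0.652, -0.0, -0.001]
ft_force: [-0.1, 0.5, -0.8]
width: 0.087
```

```bash
python3 -c "
from h import *
c=viewer.camera('wrist');cv2.imwrite('pics/w9.png',c['color'][:,:,::-1])
w=cloud(c);t=w[(w[...,2]>.078)&(w[...,2]<.09)&(np.hypot(w[...,0]-.455,w[...,1]+.208)<.02)]
print(len(t))
if len(t): print(t.mean(0),(t.max(0)+t.min(0))/2)
T=np.array([.455,-.208])
q=np.stack([(w[...,:2]-T)@EX,(w[...,:2]-T)@EY,w[...,2]],-1)
for nm,s in [('pos side',(q[...,0]>.03)&(q[...,0]<.1)),('neg',(q[...,0]<-.03)&(q[...,0]>-.1))]:
    k=q[s&(abs(q[...,1])<.08)&(q[...,2]>.012)&(q[...,2]<.13)]
    print(nm,len(k),np.percentile(k,[0,2,50,98,100],axis=0).round(3).tolist() if len(k) else '')
rel(.455,-.208,.095)"
```

```text
520
[ 0.45422709 -0.20680675  0.08401834] [ 0.45407642 -0.20745761  0.08232253]
pos side 0 
neg 328 [[-0.098, 0.04, 0.012], [-0.096, 0.041, 0.013], [-0.089, 0.048, 0.032], [-0.084, 0.054, 0.036], [-0.084, 0.055, 0.037]]
t 17.65 pos [ 0.4547 -0.2072  0.2383] shift [-0.0008  0.0005  0.1433] turn [-0.0001 -0.0001  0.0003] F [ 1.04 -0.27  0.47] w 0.0874
```

View pics/w9.png

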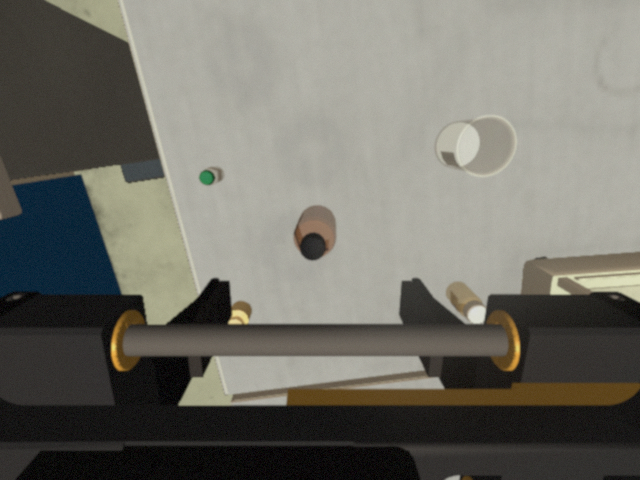

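Request:
drive_tool:
  plan:
    - {"rx":0,"ry":0,"rz":0,"x":0,"y":-0.001,"z":0.055,"fingers":1}
    - {"rx":0,"ry":0,"rz":0,"x":0,"y":-0.001,"z":0.105,"fingers":0.8}
    - {"rx":0,"ry":0,"rz":0,"x":0,"y":-0.001,"z":0.133,"fingers":0.7}
    - {"rx":0,"ry":0,"rz":0,"x":0,"y":-0.001,"z":0.143,"fingers":0.65}
    - {"rx":0,"ry":0,"rz":0,"x":0,"y":-0.001,"z":0.143,"fingers":0.6}
    - {"rx":0,"ry":0,"rz":0,"x":0,"y":-0.001,"z":0.143,"fingers":0.5}
    - {"rx":0,"ry":0,"rz":0,"x":0,"y":-0.001,"z":0.143,"fingers":0.45}
    - {"rx":0,"ry":0,"rz":0,"x":0,"y":-0.001,"z":0.143,"fingers":0.3}
    - {"rx":0,"ry":0,"rz":0,"x":0,"y":-0.001,"z":0.143,"fingers":0.3}
    - {"rx":0,"ry":0,"rz":0,"x":0,"y":-0.001,"z":0.143,"fingers":0.3}
    - {"rx":0,"ry":0,"rz":0,"x":0,"y":-0.001,"z":0.143,"fingers":0.3}
  squeeze: 10

```text
time: 19.02
ee_pos: [0.4541, -0.2086, 0.0963]
eef_rot: [0.758, 0.652, 0.0, 0.001]
ft_force: [-0.8, -0.0, 5.7]
width: 0.0354
```

Request:
drive_tool:
  plan:
    - {"rx":0,"ry":0,"rz":0,"x":0,"y":0,"z":-0.02,"fingers":0.3}
    - {"rx":0,"ry":0,"rz":0,"x":0,"y":0,"z":-0.07,"fingers":0.3}
    - {"rx":0,"ry":0,"rz":0,"x":0,"y":0,"z":-0.13,"fingers":0.3}
    - {"rx":0,"ry":0,"rz":0,"x":0.02,"y":0.005,"z":-0.18,"fingers":0.3}
    - {"rx":0,"ry":0,"rz":0,"x":0.07,"y":0.01,"z":-0.195,"fingers":0.3}
    - {"rx":0,"ry":0,"rz":0,"x":0.13,"y":0.02,"z":-0.195,"fingers":0.3}
    - {"rx":0,"ry":0,"rz":0,"x":0.19,"y":0.03,"z":-0.195,"fingers":0.3}
    - {"rx":0,"ry":0,"rz":0,"x":0.25,"y":0.035,"z":-0.195,"fingers":0.3}
    - {"rx":0,"ry":0,"rz":0,"x":0.31,"y":0.04,"z":-0.195,"fingers":0.3}
    - {"rx":0,"ry":0,"rz":0,"x":0.37,"y":0.048,"z":-0.195,"fingers":0.3}
    - {"rx":0,"ry":0,"rz":0,"x":0.405,"y":0.048,"z":-0.195,"fingers":0.3}
    - {"rx":0,"ry":0,"rz":0,"x":0.4165,"y":0.048,"z":-0.195,"fingers":0.3}

```text
time: 20.52
ee_pos: [0.5627, 0.1988, 0.2901]
eef_rot: [0.757, 0.653, -0.0, -0.001]
ft_force: [-0.4, -0.5, 0.1]
width: 0.0359
```

Request:
drive_tool:
  plan:
    - {"rx":0,"ry":0,"rz":0,"x":0,"y":0,"z":0.03,"fingers":0.3}
    - {"rx":0,"ry":0,"rz":0,"x":0,"y":0,"z":0.06,"fingers":0.3}
    - {"rx":0,"ry":0,"rz":0,"x":0,"y":0,"z":0.06,"fingers":0.3}
    - {"rx":0,"ry":0,"rz":0,"x":0,"y":0,"z":0.06,"fingers":0.3}

```text
time: 21.02
ee_pos: [0.5638, 0.1957, 0.2319]
eef_rot: [0.758, 0.652, 0.0, 0.0]
ft_force: [0.3, -0.3, -0.4]
width: 0.0355
```

```bash
python3 -c "
from h import *
zb=monitor.read_state()['ee_pos'][2]-.0963
for n in ['scene','wrist']:
  c=viewer.camera(n);cv2.imwrite('pics/%s10.png'%n,c['color'][:,:,::-1])
  w=cloud(c);q=np.stack([(w[...,:2]-EF)@EX,(w[...,:2]-EF)@EY,w[...,2]],-1)
  fit(q,zb+.003,zb+.022,-.185,-.138,.0185)
rel(*(EF-.159*EY),.1563)"
```

```text
fit [ 1.000e-04 -1.601e-01] 151 0.0008
fit [ 0.0045 -0.1248] 609 0.0037
t 21.125 pos [0.5639 0.1961 0.2323] shift [-0.0002  0.0001  0.076 ] turn [ 0.0003 -0.0001 -0.0001] F [-0.77  1.01 -1.52] w 0.0356
```

View pics/scene10.png

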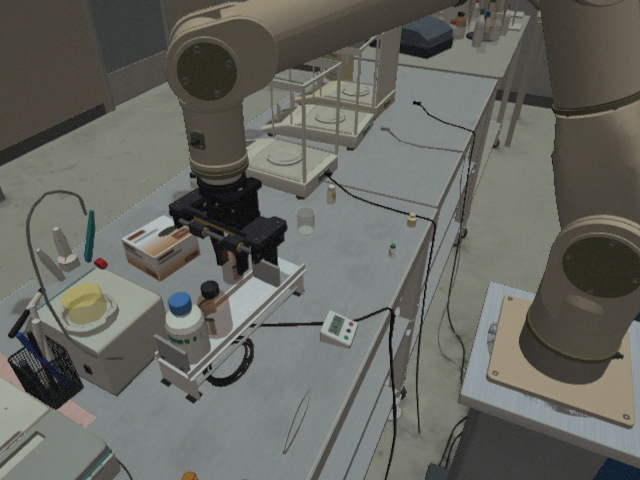

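View pics/wrist10.png

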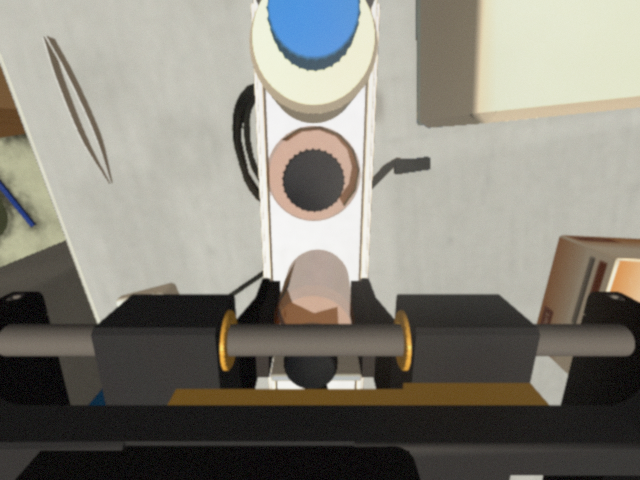

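Request:
drive_tool:
  plan:
    - {"rx":0,"ry":0,"rz":0,"x":-0.004,"y":0,"z":0.025,"fingers":0.3}
    - {"rx":0,"ry":0,"rz":0,"x":-0.004,"y":0,"z":0.05,"fingers":0.3}
    - {"rx":0,"ry":0,"rz":0,"x":-0.004,"y":0,"z":0.066,"fingers":0.3}
    - {"rx":0,"ry":0,"rz":0,"x":-0.004,"y":0,"z":0.072,"fingers":0.3}
    - {"rx":0,"ry":0,"rz":0,"x":-0.004,"y":0,"z":0.0735,"fingers":0.3}
    - {"rx":0,"ry":0,"rz":0,"x":-0.004,"y":0,"z":0.0735,"fingers":0.3}

```text
time: 21.88
ee_pos: [0.5631, 0.1925, 0.158]
eef_rot: [0.758, 0.652, 0.0, 0.0]
ft_force: [-0.6, 0.5, -1.3]
width: 0.0357
```

Request:
drive_tool:
  plan:
    - {"rx":0,"ry":0,"rz":0,"x":0,"y":0,"z":0.001,"fingers":0.3}
    - {"rx":0,"ry":0,"rz":0,"x":0,"y":0,"z":0.0015,"fingers":0.3}
    - {"rx":0,"ry":0,"rz":0,"x":0,"y":0,"z":0.0015,"fingers":0.3}

```text
time: 22.25
ee_pos: [0.563, 0.1925, 0.1564]
eef_rot: [0.758, 0.652, 0.001, 0.0]
ft_force: [-1.0, 0.5, 5.6]
width: 0.0356
```

Request:
drive_tool:
  plan:
    - {"rx":0,"ry":0,"rz":0,"x":0,"y":0,"z":0,"fingers":0.5}
    - {"rx":0,"ry":0,"rz":0,"x":0,"y":0,"z":0,"fingers":0.7}
    - {"rx":0,"ry":0,"rz":0,"x":0,"y":0,"z":0,"fingers":0.8}
    - {"rx":0,"ry":0,"rz":0,"x":0,"y":0,"z":0,"fingers":0.8}
    - {"rx":0,"ry":0,"rz":0,"x":0,"y":0,"z":-0.03,"fingers":0.8}
    - {"rx":0,"ry":0,"rz":0,"x":0,"y":0,"z":-0.08,"fingers":0.8}
    - {"rx":0,"ry":0,"rz":0,"x":-0.03,"y":0,"z":-0.12,"fingers":0.8}
    - {"rx":0,"ry":0,"rz":0,"x":-0.08,"y":0,"z":-0.12,"fingers":0.8}
    - {"rx":0,"ry":0,"rz":0,"x":-0.106,"y":0,"z":-0.12,"fingers":0.8}
    - {"rx":0,"ry":0,"rz":0,"x":-0.106,"y":0,"z":-0.12,"fingers":0.8}
    - {"rx":0,"ry":0,"rz":0,"x":-0.106,"y":0,"z":-0.12,"fingers":0.8}

```text
time: 23.62
ee_pos: [0.5468, 0.0884, 0.2758]
eef_rot: [0.758, 0.652, 0.0, -0.0]
ft_force: [-0.6, 0.3, 0.2]
width: 0.0695
```

```bash
cat > row.py <<'E'
from h import *
def row(tag,ya=-.1022,yd=-.164):
  for n in ['scene','wrist']:
    c=viewer.camera(n);cv2.imwrite('pics/%s%s.png'%(n,tag),c['color'][:,:,::-1])
    w=cloud(c);q=np.stack([(w[...,:2]-EF)@EX,(w[...,:2]-EF)@EY,w[...,2]],-1)
    print(n)
    for nm,z0,z1,y,ra in [('buffer',.08,.143,-.037,.031),('amber',.08,.125,ya,.027),('dropper',.08,.113,yd,.0185)]:
        try: print(nm);fit(q,z0,z1,y-ra-.002,y+ra+.002,ra)
        except Exception as e: print(e)
    k=q[(abs(q[...,0])<.012)&(q[...,1]<-.15)&(q[...,1]>-.3)&(q[...,2]>.125)&(q[...,2]<.145)]
    if len(k): print('grip top',np.percentile(k,[2,50,98],axis=0).round(4).tolist(),len(k))
    k=q[(abs(q[...,0])<.035)&(abs(q[...,0])>.012)&(q[...,1]<-.15)&(q[...,1]>-.3)&(q[...,2]>.105)&(q[...,2]<.12)]
    if len(k): print('stop plate',np.percentile(k,[2,50,98],axis=0).round(4).tolist(),len(k))
E
python3 -c "
from row import *
row('11')
rel(*(EF-.27*EY),.1770)"
```

```text
scene
buffer
fit [-0.0018 -0.0389] 1004 0.0009
amber
fit [-0.0021 -0.102 ] 497 0.0007
dropper
fit [-0.0016 -0.1634] 264 0.0007
grip top [[-0.0117, -0.274, 0.1256], [-0.0057, -0.2515, 0.1378], [0.0046, -0.1534, 0.1443]] 240
stop plate [[-0.0333, -0.2483, 0.1055], [-0.0172, -0.2422, 0.1125], [0.0285, -0.1512, 0.1197]] 188
wrist
buffer
fit [ 0.    -0.042] 0 nan
amber
fit [ 0.0007 -0.1007] 1315 0.0003
dropper
fit [ 0.0006 -0.1613] 86 0.0003
grip top [[-0.0094, -0.2739, 0.1257], [0.0003, -0.2514, 0.1404], [0.0099, -0.1548, 0.1449]] 1549
stop plate [[-0.0289, -0.2474, 0.1057], [0.0126, -0.2425, 0.1149], [0.0333, -0.1525, 0.1198]] 794
t 23.725 pos [0.5468 0.0889 0.2757] shift [-0.0026  0.0011  0.0987] turn [-0.     -0.0001  0.0003] F [-0.42  0.73  0.16] w 0.0694h.py:29: RuntimeWarning: Mean of empty slice.
  o=least_squares(f,[0,(y0+y1)/2-.005],loss='soft_l1',f_scale=.001);print('fit',o.x.round(4),len(b),np.abs(f(o.x)).mean().round(4)); return o.x
  ret = ret.dtype.type(ret / rcount)
```

View pics/scene11.png

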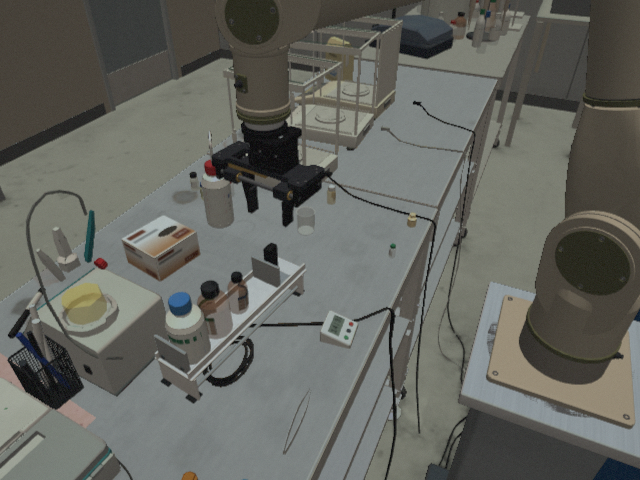

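View pics/wrist11.png

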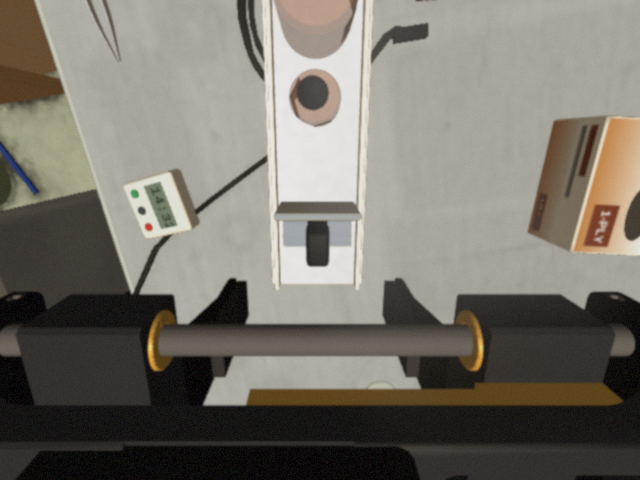

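Request:
drive_tool:
  plan:
    - {"rx":0,"ry":0,"rz":0,"x":0.004,"y":0,"z":0.04,"fingers":0.7}
    - {"rx":0,"ry":0,"rz":0,"x":0.004,"y":0,"z":0.08,"fingers":0.6}
    - {"rx":0,"ry":0,"rz":0,"x":0.004,"y":0,"z":0.096,"fingers":0.5}
    - {"rx":0,"ry":0,"rz":0,"x":0.004,"y":0,"z":0.098,"fingers":0.4}
    - {"rx":0,"ry":0,"rz":0,"x":0.004,"y":0,"z":0.098,"fingers":0.3}
    - {"rx":0,"ry":0,"rz":0,"x":0.004,"y":0,"z":0.098,"fingers":0.25}
    - {"rx":0,"ry":0,"rz":0,"x":0.004,"y":0,"z":0.098,"fingers":0.1}
    - {"rx":0,"ry":0,"rz":0,"x":0.004,"y":0,"z":0.098,"fingers":0.1}
    - {"rx":0,"ry":0,"rz":0,"x":0.004,"y":0,"z":0.098,"fingers":0.1}
    - {"rx":0,"ry":0,"rz":0,"x":0.004,"y":0,"z":0.098,"fingers":0.1}
  squeeze: 10

```text
time: 24.98
ee_pos: [0.5485, 0.0912, 0.1785]
eef_rot: [0.758, 0.652, 0.001, 0.001]
ft_force: [5.6, -0.6, 2.9]
width: 0.0162
```

Request:
drive_tool:
  plan:
    - {"rx":0,"ry":0,"rz":0,"x":0.006,"y":0.001,"z":0,"fingers":0.1}
    - {"rx":0,"ry":0,"rz":0,"x":0.016,"y":0.001,"z":0,"fingers":0.1}
    - {"rx":0,"ry":0,"rz":0,"x":0.026,"y":0.001,"z":0,"fingers":0.1}
    - {"rx":0,"ry":0,"rz":0,"x":0.036,"y":0.001,"z":0,"fingers":0.1}
    - {"rx":0,"ry":0,"rz":0,"x":0.044,"y":0.001,"z":0,"fingers":0.1}
    - {"rx":0,"ry":0,"rz":0,"x":0.049,"y":0.001,"z":0,"fingers":0.1}
    - {"rx":0,"ry":0,"rz":0,"x":0.052,"y":0.001,"z":0,"fingers":0.1}
    - {"rx":0,"ry":0,"rz":0,"x":0.052,"y":0.001,"z":0,"fingers":0.1}

```text
time: 25.98
ee_pos: [0.5565, 0.1433, 0.1785]
eef_rot: [0.758, 0.652, 0.0, 0.0]
ft_force: [1.5, 0.7, 5.4]
width: 0.0159
```

```bash
python3 -W ignore -c "
from row import *
row('12')
rel(*(EF-.178*EY),.1770)"
```

```text
scene
buffer
fit [-0.0017 -0.039 ] 1005 0.0009
amber
fit [-0.0021 -0.1021] 501 0.0007
dropper
fit [-0.0016 -0.1634] 268 0.0007
grip top [[-0.0119, -0.2134, 0.1257], [-0.0041, -0.1978, 0.1384], [0.0117, -0.1534, 0.1446]] 228
stop plate [[-0.0335, -0.222, 0.1056], [-0.0177, -0.1908, 0.1134], [0.0244, -0.1505, 0.1193]] 208
wrist
buffer
fit [ 0.    -0.042] 0 nan
amber
fit [ 0.0004 -0.1008] 405 0.0003
dropper
fit [ 0.0084 -0.1289] 299 0.0036
grip top [[-0.0108, -0.2085, 0.1254], [-0.0005, -0.1975, 0.1403], [0.0106, -0.1531, 0.1449]] 3556
stop plate [[-0.0291, -0.2022, 0.1059], [0.0133, -0.1903, 0.1148], [0.0329, -0.1519, 0.1198]] 2044
t 26.075 pos [0.5565 0.1433 0.1785] shift [ 0.0342 -0.0003  0.0015] turn [ 0.0001 -0.0001  0.0001] F [0.58 0.92 4.34] w 0.0157
```

View pics/wrist12.png

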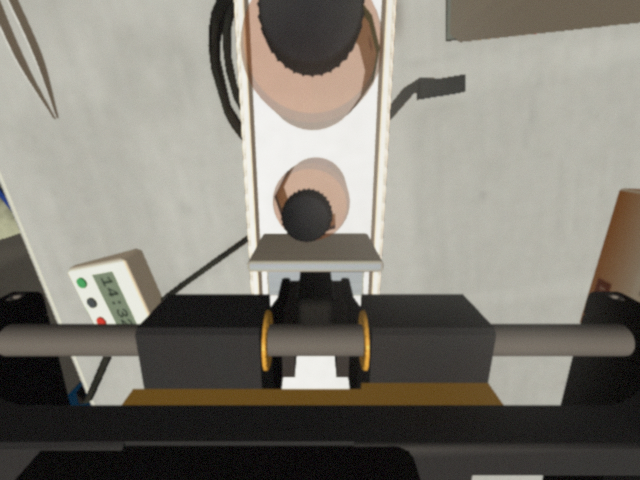

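Request:
drive_tool:
  plan:
    - {"rx":0,"ry":0,"rz":0,"x":0.002,"y":0,"z":0,"fingers":0.1}
    - {"rx":0,"ry":0,"rz":0,"x":0.004,"y":0,"z":0,"fingers":0.1}
    - {"rx":0,"ry":0,"rz":0,"x":0.006,"y":0,"z":0,"fingers":0.1}
    - {"rx":0,"ry":0,"rz":0,"x":0.008,"y":0,"z":0,"fingers":0.1}
    - {"rx":0,"ry":0,"rz":0,"x":0.01,"y":0,"z":0,"fingers":0.1}
    - {"rx":0,"ry":0,"rz":0,"x":0.012,"y":0,"z":0,"fingers":0.1}
    - {"rx":0,"ry":0,"rz":0,"x":0.014,"y":0,"z":0,"fingers":0.1}
    - {"rx":0,"ry":0,"rz":0,"x":0.016,"y":0,"z":0,"fingers":0.1}
    - {"rx":0,"ry":0,"rz":0,"x":0.018,"y":0,"z":0,"fingers":0.1}
    - {"rx":0,"ry":0,"rz":0,"x":0.02,"y":0,"z":0,"fingers":0.1}
    - {"rx":0,"ry":0,"rz":0,"x":0.022,"y":0,"z":0,"fingers":0.1}
    - {"rx":0,"ry":0,"rz":0,"x":0.022,"y":0,"z":0,"fingers":0.1}

```text
time: 27.58
ee_pos: [0.5597, 0.1647, 0.1785]
eef_rot: [0.758, 0.652, 0.0, 0.0]
ft_force: [0.1, -1.0, 6.2]
width: 0.0162
```

```bash
python3 -W ignore -c "
from row import *
row('13',yd=-.148)
rel(*(EF-.178*EY),.1770)"
```

```text
scene
buffer
fit [-0.0017 -0.0389] 1001 0.0009
amber
fit [-0.002  -0.1021] 508 0.0007
dropper
fit [-0.0025 -0.1523] 222 0.0011
grip top [[-0.0113, -0.1897, 0.1253], [-0.0017, -0.179, 0.1381], [0.0107, -0.1518, 0.1444]] 138
stop plate [[-0.0333, -0.2009, 0.1053], [-0.0181, -0.1703, 0.1131], [0.03, -0.1509, 0.1198]] 158
wrist
buffer
fit [ 0.0006 -0.0379] 3609 0.0003
amber
fit [ 0.0005 -0.1005] 35 0.0001
dropper
fit [ 0.0028 -0.1552] 1646 0.0063
grip top [[-0.0112, -0.1874, 0.1258], [-0.0004, -0.1779, 0.1398], [0.011, -0.1505, 0.1449]] 2541
stop plate [[-0.0295, -0.1808, 0.1055], [0.0138, -0.1694, 0.1145], [0.0332, -0.152, 0.1195]] 1704
t 27.675 pos [0.5597 0.1646 0.1785] shift [ 0.0127 -0.0003  0.0015] turn [0.0001 0.     0.    ] F [-0.25 -1.14  5.98] w 0.0162
```

View pics/scene13.png

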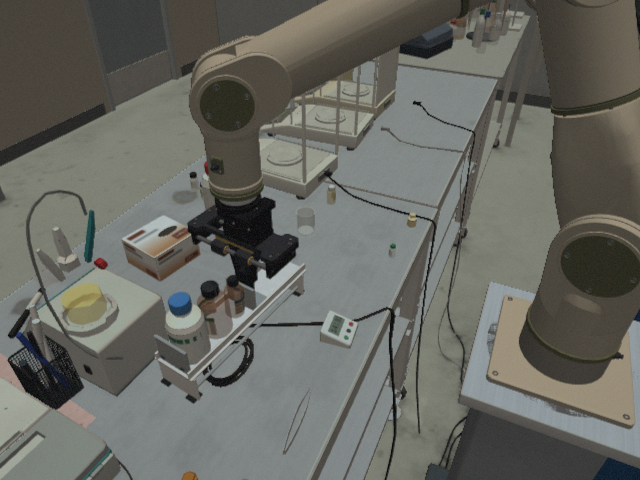

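Request:
drive_tool:
  plan:
    - {"rx":0,"ry":0,"rz":0,"x":0.0015,"y":0,"z":0,"fingers":0.1}
    - {"rx":0,"ry":0,"rz":0,"x":0.003,"y":0,"z":0,"fingers":0.1}
    - {"rx":0,"ry":0,"rz":0,"x":0.0045,"y":0,"z":0,"fingers":0.1}
    - {"rx":0,"ry":0,"rz":0,"x":0.006,"y":0,"z":0,"fingers":0.1}
    - {"rx":0,"ry":0,"rz":0,"x":0.0075,"y":0,"z":0,"fingers":0.1}
    - {"rx":0,"ry":0,"rz":0,"x":0.009,"y":0,"z":0,"fingers":0.1}

```text
time: 28.42
ee_pos: [0.561, 0.1728, 0.1785]
eef_rot: [0.758, 0.652, -0.0, 0.001]
ft_force: [-1.4, -4.5, 8.4]
width: 0.0161
```

```bash
python3 -W ignore -c "
from row import *
row('14',ya=-.098,yd=-.143)
rel(*(EF-.178*EY),.1770)" | grep -A6 scene; python3 -c "
from h import *
rel(*(EF-.178*EY),.1770)"
```

```text
scene
buffer
fit [-0.0017 -0.039 ] 999 0.0009
amber
fit [-0.0023 -0.0982] 479 0.0008
dropper
fit [-0.0063 -0.1473] 324 0.0037
t 28.525 pos [0.561  0.173  0.1785] shift [ 0.0042 -0.0003  0.0015] turn [ 0.0001  0.0002 -0.0001] F [ 0.02 -2.36  7.52] w 0.0153
```

View pics/wrist14.png

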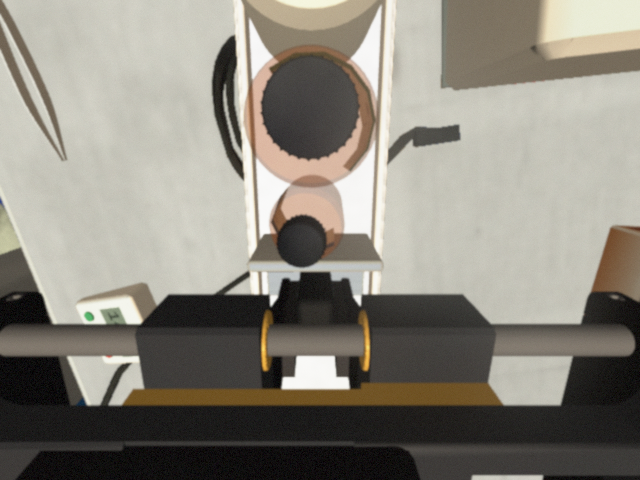

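Request:
drive_tool:
  plan:
    - {"rx":0,"ry":0,"rz":0,"x":0.0015,"y":0,"z":0,"fingers":0.1}
    - {"rx":0,"ry":0,"rz":0,"x":0.003,"y":0,"z":0,"fingers":0.1}
    - {"rx":0,"ry":0,"rz":0,"x":0.004,"y":0,"z":0,"fingers":0.1}
    - {"rx":0,"ry":0,"rz":0,"x":0.004,"y":0,"z":0,"fingers":0.1}

```text
time: 29.02
ee_pos: [0.5615, 0.1761, 0.1785]
eef_rot: [0.758, 0.652, -0.001, 0.001]
ft_force: [-2.6, -6.6, 11.1]
width: 0.0165
```

```bash
cat > caps.py <<'E'
from h import *
def caps(tag):
  for n in ['scene','wrist']:
    c=viewer.camera(n);cv2.imwrite('pics/%s%s.png'%(n,tag),c['color'][:,:,::-1])
    w=cloud(c);q=np.stack([(w[...,:2]-EF)@EX,(w[...,:2]-EF)@EY,w[...,2]],-1)
    for nm,zt,y,ra,rc in [('buffer',.185,-.037,.031,.017),('amber',.165,-.097,.027,.015),('dropper',.145,-.143,.0185,.010)]:
        t=q[(abs(q[...,0])<.03)&(abs(q[...,1]-y)<.022)&(abs(q[...,2]-zt)<.004)]
        h=t[:,:2].astype(np.float32)
        if len(h)>8: print(n,nm,'cap',len(h),np.round(cv2.minEnclosingCircle(h)[0],4),round(cv2.minEnclosingCircle(h)[1],4),t[:,2].mean().round(4))
        b=q[(abs(q[...,0])<.045)&(abs(q[...,1]-y)<ra+.003)&(q[...,2]>.08)&(q[...,2]<zt-.03)]
        if len(b)>30:
            f=lambda v:np.hypot(b[:,0]-v[0],b[:,1]-v[1])-ra
            o=least_squares(f,[0,y],loss='cauchy',f_scale=.0005);print(n,nm,'body',len(b),o.x.round(4),np.median(np.abs(f(o.x))).round(4))
    k=q[(abs(q[...,0])<.035)&(abs(q[...,0])>.024)&(q[...,1]<-.14)&(q[...,1]>-.21)&(q[...,2]>.108)&(q[...,2]<.12)]
    if len(k): print('stop plate',np.percentile(k[:,1],[2,50,98]).round(4),len(k))
E
python3 -W ignore -c "
from caps import *
caps('15');rel(*(EF-.178*EY),.1770)"
```

```text
scene buffer cap 279 [-0.0036 -0.0347] 0.0172 0.1837
scene buffer body 1543 [-0.0024 -0.0375] 0.0011
scene amber cap 177 [-0.0043 -0.0935] 0.0152 0.1635
scene amber body 744 [-0.0031 -0.0955] 0.001
scene dropper cap 73 [-0.008 -0.14 ] 0.0106 0.1433
scene dropper body 396 [-0.0048 -0.1424] 0.0017
stop plate [-0.1638 -0.1588 -0.1568] 28
wrist buffer body 6287 [-0.     -0.0357] 0.0009
wrist amber cap 8001 [-0.0007 -0.0929] 0.0148 0.1647
wrist amber body 4472 [-0.0013 -0.098 ] 0.0023
wrist dropper cap 1831 [-0.0039 -0.1396] 0.0101 0.1444
wrist dropper body 2470 [ 0.0021 -0.1435] 0.0057
stop plate [-0.1622 -0.1584 -0.1566] 513
t 29.125 pos [0.5615 0.1761 0.1785] shift [ 0.0011 -0.0004  0.0015] turn [ 0.      0.0004 -0.0002] F [-3.09 -5.67  9.94] w 0.0163
```

View pics/wrist15.png

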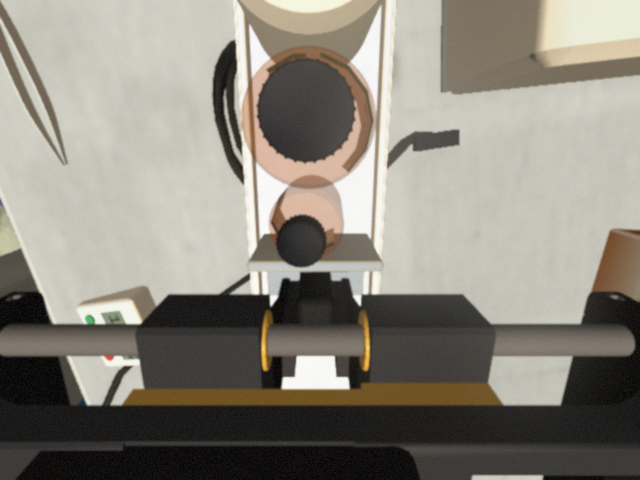

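View pics/scene15.png

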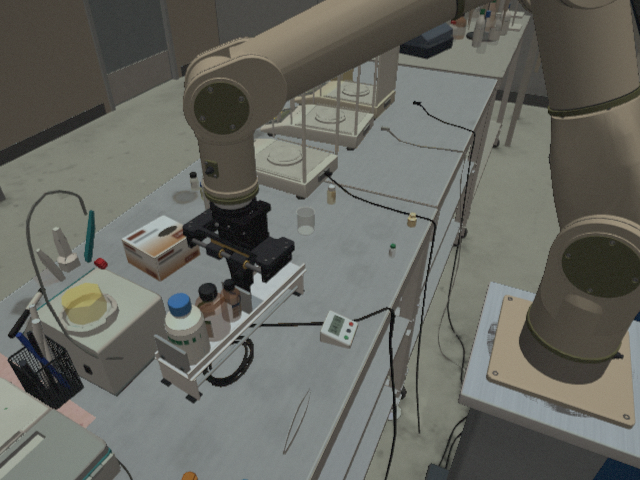

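Request:
drive_tool:
  plan:
    - {"rx":0,"ry":0,"rz":0,"x":0.001,"y":0,"z":0,"fingers":0.1}
    - {"rx":0,"ry":0,"rz":0,"x":0.002,"y":0,"z":0,"fingers":0.1}
    - {"rx":0,"ry":0,"rz":0,"x":0.002,"y":0,"z":0,"fingers":0.1}

```text
time: 29.5
ee_pos: [0.5618, 0.178, 0.1785]
eef_rot: [0.758, 0.652, -0.001, 0.001]
ft_force: [-2.3, -7.2, 10.0]
width: 0.016
```

```bash
python3 -W ignore -c "
from caps import *
caps('16');rel(*(EF-.178*EY),.1770)"
```

```text
scene buffer cap 279 [-0.0041 -0.0327] 0.017 0.1838
scene buffer body 1597 [-0.0029 -0.0358] 0.0013
scene amber cap 176 [-0.0054 -0.0917] 0.0147 0.1636
scene amber body 785 [-0.0038 -0.0939] 0.0011
scene dropper cap 68 [-0.0065 -0.1472] 0.0185 0.1434
scene dropper body 389 [-0.0048 -0.1401] 0.0017
stop plate [-0.161  -0.1571 -0.1552] 35
wrist buffer body 6680 [-0.0006 -0.0338] 0.001
wrist amber cap 8001 [-0.0018 -0.0914] 0.0149 0.1647
wrist amber body 4634 [-0.0016 -0.0965] 0.0025
wrist dropper cap 1836 [-0.0031 -0.1461] 0.0183 0.1444
wrist dropper body 2556 [ 0.0011 -0.1448] 0.0055
stop plate [-0.1602 -0.1565 -0.1547] 515
t 29.6 pos [0.5618 0.178  0.1785] shift [-0.0009 -0.0003  0.0015] turn [-0.      0.0004 -0.0002] F [-2.92 -6.93 10.44] w 0.0159
```

Request:
drive_tool:
  plan:
    - {"rx":0,"ry":0,"rz":0,"x":0.0007,"y":0,"z":0,"fingers":0.1}
    - {"rx":0,"ry":0,"rz":0,"x":0.0014,"y":0,"z":0,"fingers":0.1}
    - {"rx":0,"ry":0,"rz":0,"x":0.0014,"y":0,"z":0,"fingers":0.1}

```text
time: 29.98
ee_pos: [0.5619, 0.1786, 0.1783]
eef_rot: [0.759, 0.651, -0.002, 0.001]
ft_force: [-3.6, -8.5, 10.7]
width: 0.0162
```

Request:
drive_tool:
  plan:
    - {"rx":0,"ry":0,"rz":0,"x":0.0008,"y":0,"z":0,"fingers":0.1}
    - {"rx":0,"ry":0,"rz":0,"x":0.0008,"y":0,"z":0,"fingers":0.1}

```text
time: 30.22
ee_pos: [0.562, 0.179, 0.1781]
eef_rot: [0.759, 0.651, -0.002, 0.001]
ft_force: [-3.8, -9.1, 10.6]
width: 0.0162
```

```bash
python3 -W ignore -c "
from caps import *
caps('17');rel(*(EF-.178*EY),.1770)"
```

```text
scene buffer cap 280 [-0.0044 -0.0331] 0.0172 0.1838
scene buffer body 1591 [-0.0029 -0.0357] 0.0012
scene amber cap 174 [-0.0044 -0.0912] 0.0153 0.1635
scene amber body 797 [-0.0039 -0.0937] 0.0011
scene dropper cap 69 [-0.007  -0.1377] 0.0098 0.1432
scene dropper body 394 [-0.0047 -0.1401] 0.0018
stop plate [-0.1603 -0.1567 -0.1547] 35
wrist buffer body 7026 [-0.0006 -0.0337] 0.0011
wrist amber cap 8038 [-0.0018 -0.0912] 0.015 0.1647
wrist amber body 4686 [-0.0017 -0.0964] 0.0024
wrist dropper cap 1939 [ 0.0018 -0.1501] 0.0236 0.1444
wrist dropper body 2586 [ 0.0006 -0.1447] 0.0052
stop plate [-0.16   -0.1562 -0.1545] 511
t 30.325 pos [0.562  0.1791 0.1781] shift [-0.0019 -0.0004  0.0011] turn [-0.0001  0.0007 -0.0003] F [-4.06 -8.93 10.52] w 0.016
```

View pics/scene17.png

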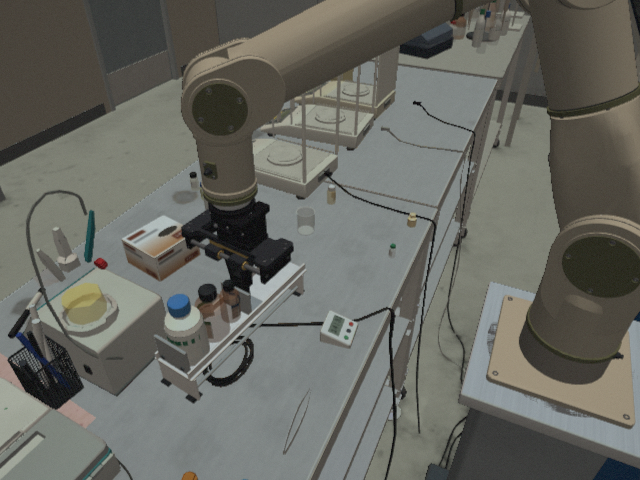

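Request:
drive_tool:
  plan:
    - {"rx":0,"ry":0,"rz":0,"x":-0.0006,"y":0,"z":0,"fingers":0.1}
    - {"rx":0,"ry":0,"rz":0,"x":-0.0006,"y":0,"z":0,"fingers":0.3}
    - {"rx":0,"ry":0,"rz":0,"x":-0.0006,"y":0,"z":0,"fingers":0.45}
    - {"rx":0,"ry":0,"rz":0,"x":-0.0006,"y":0,"z":0,"fingers":0.5}
    - {"rx":0,"ry":0,"rz":0,"x":-0.0006,"y":0,"z":0,"fingers":0.5}
    - {"rx":0,"ry":0,"rz":0,"x":-0.002,"y":0,"z":-0.03,"fingers":0.5}
    - {"rx":0,"ry":0,"rz":0,"x":-0.005,"y":0,"z":-0.08,"fingers":0.5}
    - {"rx":0,"ry":0,"rz":0,"x":-0.04,"y":0,"z":-0.13,"fingers":0.5}
    - {"rx":0,"ry":0,"rz":0,"x":-0.08,"y":0,"z":-0.15,"fingers":0.5}
    - {"rx":0,"ry":0,"rz":0,"x":-0.1,"y":0,"z":-0.15,"fingers":0.5}
    - {"rx":0,"ry":0,"rz":0,"x":-0.1,"y":0,"z":-0.15,"fingers":0.5}

```text
time: 31.7
ee_pos: [0.5473, 0.081, 0.3279]
eef_rot: [0.759, 0.651, -0.0, 0.0]
ft_force: [0.2, -0.4, -1.1]
width: 0.0436
```

```bash
python3 -W ignore -c "
from caps import *
caps('18')
c=viewer.camera('top');cv2.imwrite('pics/top18.png',c['color'][:,:,::-1])
rel(*(EF-.178*EY),.1770)"
```

```text
scene buffer cap 285 [-0.0051 -0.033 ] 0.0178 0.1838
scene buffer body 1585 [-0.0029 -0.0357] 0.0013
scene amber cap 177 [-0.0049 -0.0915] 0.0151 0.1635
scene amber body 785 [-0.0039 -0.0936] 0.001
scene dropper cap 68 [-0.0069 -0.1376] 0.0096 0.1434
scene dropper body 397 [-0.0045 -0.1401] 0.0015
stop plate [-0.161  -0.1572 -0.1552] 32
wrist amber body 1650 [-0.0012 -0.0916] 0.0007
wrist dropper cap 611 [-0.0034 -0.1377] 0.0098 0.1445
wrist dropper body 738 [-0.0049 -0.1428] 0.0053
stop plate [-0.1607 -0.1581 -0.1547] 179
t 31.85 pos [0.547  0.0839 0.3275] shift [0.0943 0.0005 0.1505] turn [-0.0001 -0.0001  0.0003] F [ 0.1   0.34 -1.11] w 0.0439
```

View pics/scene18.png

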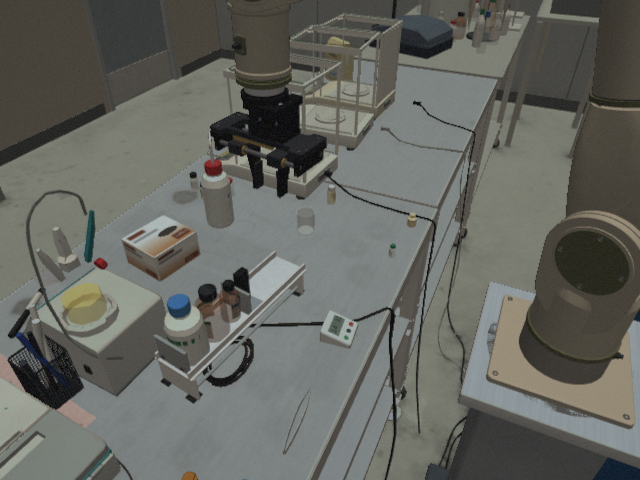

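View pics/wrist18.png

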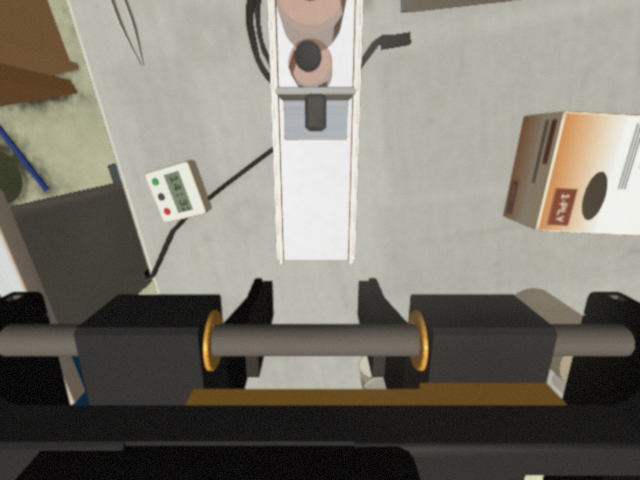

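```bash
python3 -c "
from bench import workorder
print(workorder.close_job())"
```

```text
the job is handed in; nothing more can be done
None
```

The three bottles stand on the shelf in order, buffer at the end plate, then amber, then dropper. The end stop is closed up against the dropper. I handed the job in at about 32 s of the 70 s limit. It reports no verdict, so the result rests on my own checks.

**Placing:** I lowered each bottle until I felt light contact (the wrist reading changed by about 7 N), then let go. I slid the stop until the bottles stopped moving, with the push force reaching about 9 N.

**Last pictures, gripper clear of everything:**
- All three bottles stand upright, and the row did not move when I let go of the stop.
- Centre distances are 58 mm from buffer to amber and 46.5 mm from amber to dropper, so the bottles are touching or nearly so.
- The buffer sits about 31–32 mm from the end face, which is contact to within 1 mm or so.
- The bottles are 1–5 mm off the middle line. The dropper is furthest off because it drifted sideways a little while being pushed.
- The beaker, vials, weight, timer and tweezers look untouched. I checked this by eye only.

**Where measurements disagreed:**
- The cameras differ by about ±2 mm across the shelf. I corrected for this using the held bottle.
- I measured the dropper about 15 mm from the stop face, where touching should give 18.5 mm. That fit was poor, so I put it down to measurement error.
- Before sliding, the stop measured about 238 mm from the end plate instead of 245 mm. I did not resolve this and closed the row by force and camera instead.

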